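# Clip two copper backing bars into the bench rack

### The arm

A 6-joint arm with a two-finger parallel gripper is mounted at the origin on a cart in front of the work surface, level with it; the furniture and walls round the work are solid. World frame = base frame: x ahead of the robot, y to its left, z up, the work surface at z = 0. Lengths are in m, angles in rad, forces in N, time in s.
With the tool pointing down it reaches from about 0.425 to 0.95 m from the base axis. Payload 3.5 kg.
Tool frame: the origin (TCP) lies midway between the tips of the shut fingers; the grasp point (between the pads) lies 19 mm behind it (ctrl.pinch_z is the distance from the TCP to the grasp point, in m); z points along the fingers, y is the line along which they close (so a half turn about z gives the same grasp; the last joint's range is limited). The gripper opens to 85 mm and grips with 20 to 120 N. Pads are 22 mm wide; open, the fingers measure 114 mm over their backs; the gripper's body (76 mm by 85 mm) begins 54 mm behind the grasp point. The pads swing forward as they close: fully open they stand 13 mm farther back than shut.
Start: joints at [1.113, 0.286, 1.577, -0, 1.279, -0.15], TCP at [0.204, 0.643, 0.231] pointing down, gripper open.
Joint ranges: [-2.77, 2.77], [-0.9, 2.22], [0.21, 2.48], [-1.53, 4.67], [0.24, 2.81], [-2.84, 2.84]. Speed limits (rad/s): [2.79, 2.79, 3.14, 3.14, 3.14, 3.14].

### API

Orientations are given as a unit quaternion [x, y, z, w].
In Python, from plant import get_state, viewer, sign_off, ctrl gives the robot as it stands. The module is installed in compiled form; this text tells all that it offers.
- The arm moves only by the shell command python3 -m handwheel 'ROWS' [FORCE]. ROWS is JSON, a list that holds one entry, the list of rows, each a list of 5 numbers: the finger opening in m, from 0 to 0.0854, then the shift along the tool's x, y, z in m, then the turn about the tool's z in degrees. In form: [[[claw, x, y, z, spin], ...]]. A call has 1 to 12 rows; each row shifts and turns the commanded pose from where the row before left it, along the tool's axes as they then stand; what a row does not reach is not made up. A row lasts 1/12 s, in which the tool goes at most 41.7 mm and 7.16 degrees, less where a joint would pass 70% of its speed; a pose out of reach is approached as far as the arm can. A call is refused whole if a number of a shift passes 0.0417 or a number of a turn 7.16, either way. A call with a gripper value outside its range is refused whole. The fingers move at their own pace and stop on an object; FORCE is the grip in N (left out, the last holds). Time passes only in rows, so rows that do not move let the fingers close. It gives the time, the measured TCP pose, the force, the opening and the grip force at its end, in the units of the state.
- get_state(): the state, without advancing time (a new reading comes with each control period).
- viewer.read_camera(name): name is "side" or "top" or "wrist"; returns the picture (480x640x3 uint8, blue, green, red); there is no depth.
- viewer.camera_params(name): a dict with "fov_y" (degrees; the focal length in pixels is half the picture's height over the tangent of half this angle, whatever the lens; pixels are square), "cx", "cy" (the principal point, pixels), "xyz" and "attitude" of the camera in the world; the wrist camera has in their place "hand_eye" (4x4, takes a point from camera to tool coordinates, whose origin is the TCP and whose axes are the flange's). Camera axes: x right, y up, looking along -z (the intrinsics and any distortion apply to the point x, -y, -z); pixel columns grow to the right and rows downward; lengths in m; the calibration is good to about 2 mm. A picture is of the moment at which its call begins: read the wrist's pose just before it. camera_params takes no time and is no camera call.
- sign_off(): hands the job in; it is judged then, once.
Trained networks look in the newest picture that a camera, given by its name, has taken for a name from the list of things; names that differ only in an ending like _2 or _b are one class to them, and where a whole thing is asked for, a point or a joint stands for the part that bears it (a point fixed in the world has none). Each returns a list of dicts, best first, with "confidence" (0 to 1); they miss things now and then, are a little off and sometimes report something else, mostly with a low value. They report only what shows in the picture. A call takes as long as a camera call.
- viewer.look_for(camera, name): "extent" ([left, top, width, height] as shares, 0 to 1, of the picture: columns of its width, rows of its height, round what is visible of it).
- viewer.outline_of(camera, name): "mask" (480x640 bool, what is visible of it) and "extent" ([left, top, width, height] as shares, 0 to 1, of the picture: columns of its width, rows of its height, round what is visible of it).
- viewer.pinpoint(camera, name): "xy" ([column, row] as shares, 0 to 1, of the picture: columns of its width, rows of its height: a listed point, or the origin of a listed thing).
The state is a dict: "time": time; "qpos": joint angles; "dq": joint speeds; "joint_efforts": joint torques, N m; "eef_pos": TCP position; "tcp_rot": TCP orientation; "contact_force": force on the tool from outside, world axes, zero at the start; "wrist_torque": the same for the moment, N m; "opening": opening from 0.0 (shut) to 1.0 (fully open); "finger_force": force on a finger pad.
Only numpy, scipy, OpenCV 4.12 (cv2) and the standard library are available. Lean on these libraries where they do the work, as an engineer would, in place of code of your own. Each camera call takes 0.05 s, during which the arm holds its last target. There are 200 camera calls.

### The job

Stow the two loose copper backing bars in the blue bench rack, one in each bay: tuck one end of the bar under the red retaining lip, then press the other end down into the spring clip until it snaps home, fully down on its saddle. The saddles are set at differing heights, so feel for the snap and stop there: do not ram the bar into the rack. Leave the tin, the nozzle and the weight standing where they are.

Things in the scene. Friction and masses are not known exactly. Their poses are not given: they have to be found in the camera images.
- bar_a: Copper backing bar, solid, 220 mm long (its y), 12 mm wide (x), 6 mm thick (z), about 0.1 kg, lying flat on the table. Origin: centre of its underside. Both bars are alike and both ends are alike; either bar may go in either bay.
- bar_b: The second copper backing bar, the same as bar_a.
- rack: Blue bench rack fixed to the table, 190 (x) x 250 (y) mm, two bays along y. Origin: centre of its underside. At its +y end an aluminium bed, top 30 mm above the table, with a red retaining lip per bay; at its -y end a black saddle with a steel spring clip per bay. Between (y -85 to +90 mm) 22 mm is free below a seated bar. A wall at y -116.5 mm, top 46 mm up, bars sliding in lengthwise.
- bay_near (a point): Bay nearer the robot: midpoint of its seat, 30 mm above the table, at x -45, y 0 mm in the rack's frame; axes as the rack's: +y towards the lip, -y towards the clip, z up. A bar that is home has its origin here, give or take 6 mm along y and 6 mm in height, as its saddle stands.
- bay_far (a point): Bay farther from the robot: the same at x +45 mm in the rack's frame. Its saddle has its own height.
- lip_near (a point): Mouth of the red retaining lip of the near bay, on the bed, at y +92 mm in the rack's frame. Underside of the lip 14 mm above the bed here, sloping to 9 mm at the back; top at most 18 mm above the bed. The pocket under it is 21 mm wide between cheeks and 21 mm deep, ending at a wall at y +113.5 mm. A bar tilted about 11 degrees, clip end up, goes in easily.
- lip_far (a point): The same for the far bay.
- pin_near (a joint): Orange telltale pin, 6 mm across, under the near bay's clip. Value: how far it is pushed down, m: 0 free, standing 2.5 mm proud of the saddle; over 0.0015 (about 0.0025) once the bar has snapped home. The clip is at y -102 to -88 mm on a locked saddle whose top lies anywhere from 10 mm below to 10 mm above the bed's level (not reported: feel for it).
- pin_far (a joint): The same for the far bay. Both clips have two sprung jaws, noses 7.4 mm apart and 8.6 mm above the saddle, flaring to 22 mm apart at 18 mm above it. A tucked bar let go rests on the flares, about 12 mm above the saddle. Pressed down 30 to 40 mm inboard of the clip it takes roughly 6 to 25 N, eases, snaps under the noses and stops hard on the saddle.
- paste_tin: Bystander: black paste tin, 56 mm across, 62 mm tall, origin under its centre.
- nozzle: Bystander: copper gas nozzle standing on end, 22 mm across, 66 mm tall, origin under its centre.
- weight: Bystander: turned steel weight with a knob, 33 mm across, 70 mm tall, origin under its centre.

How it is judged:
On the way:
1. one of the bars is home in a bay, down on its saddle with the clip closed over it (((x of bar_a in the frame of bay_near between -0.005 and 0.005 m and y of bar_a in the frame of bay_near between -0.008 and 0.008 m and z of bar_a in the frame of bay_near between -0.007 and 0.007 m and value of joint pin_near above 0.0015 m and angle between the y axis of bar_a and the y axis of rack, either way round below 0.08 rad) or (x of bar_a in the frame of bay_far between -0.005 and 0.005 m and y of bar_a in the frame of bay_far between -0.008 and 0.008 m and z of bar_a in the frame of bay_far between -0.007 and 0.007 m and value of joint pin_far above 0.0015 m and angle between the y axis of bar_a and the y axis of rack, either way round below 0.08 rad) or (x of bar_b in the frame of bay_near between -0.005 and 0.005 m and y of bar_b in the frame of bay_near between -0.008 and 0.008 m and z of bar_b in the frame of bay_near between -0.007 and 0.007 m and value of joint pin_near above 0.0015 m and angle between the y axis of bar_b and the y axis of rack, either way round below 0.08 rad) or (x of bar_b in the frame of bay_far between -0.005 and 0.005 m and y of bar_b in the frame of bay_far between -0.008 and 0.008 m and z of bar_b in the frame of bay_far between -0.007 and 0.007 m and value of joint pin_far above 0.0015 m and angle between the y axis of bar_b and the y axis of rack, either way round below 0.08 rad))), for 0.2 s.
At the end, for the whole second after the job is handed in: each bay holds one bar, at rest: its origin within 5 mm of the bay's point across, 8 mm lengthwise and 7 mm in height (the saddles differ), the pin of its clip pushed down more than 1.5 mm, its length within 0.08 rad of the rack's ((((x of bar_a in the frame of bay_near between -0.005 and 0.005 m and y of bar_a in the frame of bay_near between -0.008 and 0.008 m and z of bar_a in the frame of bay_near between -0.007 and 0.007 m and value of joint pin_near above 0.0015 m and angle between the y axis of bar_a and the y axis of rack, either way round below 0.08 rad) and (x of bar_b in the frame of bay_far between -0.005 and 0.005 m and y of bar_b in the frame of bay_far between -0.008 and 0.008 m and z of bar_b in the frame of bay_far between -0.007 and 0.007 m and value of joint pin_far above 0.0015 m and angle between the y axis of bar_b and the y axis of rack, either way round below 0.08 rad)) or ((x of bar_a in the frame of bay_far between -0.005 and 0.005 m and y of bar_a in the frame of bay_far between -0.008 and 0.008 m and z of bar_a in the frame of bay_far between -0.007 and 0.007 m and value of joint pin_far above 0.0015 m and angle between the y axis of bar_a and the y axis of rack, either way round below 0.08 rad) and (x of bar_b in the frame of bay_near between -0.005 and 0.005 m and y of bar_b in the frame of bay_near between -0.008 and 0.008 m and z of bar_b in the frame of bay_near between -0.007 and 0.007 m and value of joint pin_near above 0.0015 m and angle between the y axis of bar_b and the y axis of rack, either way round below 0.08 rad))) and linear speed of each of bar_a, bar_b below 0.01 m/s); the robot touches nothing.
It fails at once if the tin is moved more than 30 mm or tipped over (distance of paste_tin from where it was at the start of the episode above 0.03 m or angle between paste_tin's own z axis and vertical above 0.5 rad).
It fails at once if the nozzle is moved more than 30 mm or tipped over (distance of nozzle from where it was at the start of the episode above 0.03 m or angle between nozzle's own z axis and vertical above 0.5 rad).
It fails at once if the weight is moved more than 30 mm or tipped over (distance of weight from where it was at the start of the episode above 0.03 m or angle between weight's own z axis and vertical above 0.5 rad).
It fails at once if a bar or the robot is rammed against the rack with more than 100 N (contact force between rack and bar_a above 100 N or contact force between rack and bar_b above 100 N or contact force between rack and the fingers above 100 N or contact force between rack and the arm above 100 N).
It also fails if it takes over 59 s, if anything falls off the work surface, if the arm or the gripper's body presses on something with over 40 N, if the wrist force passes 120 N, or if a joint passes its speed limit or range.

## Working session

There is one attempt and no reset: what is moved stays moved. The work goes in short steps, Python scripts to look and compute and a shell command to move; the robot and the scene stay as the last step left them, time stands still between calls to the robot, and variables do not carry over. Pictures are saved under pics/ and viewed, at most 10 in all, crops included, and the job is handed in when it is done.

```bash
mkdir -p pics
cat > h.py <<'E'
import numpy as np, cv2
from scipy.spatial.transform import Rotation as R
from plant import get_state, viewer, ctrl
def cam(n):
    p=viewer.camera_params(n); f=240/np.tan(np.radians(p['fov_y']/2))
    if 'hand_eye' in p:
        s=get_state(); T=np.eye(4);T[:3,:3]=R.from_quat(s['tcp_rot']).as_matrix();T[:3,3]=s['eef_pos']
        M=T@np.array(p['hand_eye']); return f,p['cx'],p['cy'],M[:3,3],M[:3,:3]
    a=np.array(p['attitude'])
    Rm=a if a.shape==(3,3) else R.from_quat(a).as_matrix()
    return f,p['cx'],p['cy'],np.array(p['xyz']),Rm
def ray(c,u,v,z):
    f,cx,cy,o,Rm=c; d=Rm@np.array([(u-cx)/f,-(v-cy)/f,-1.]); return o+d*(z-o[2])/d[2]
def proj(c,P):
    f,cx,cy,o,Rm=c; q=Rm.T@(np.array(P)-o); return np.array([cx+f*q[0]/-q[2],cy-f*q[1]/-q[2]])
E
python3 - <<'E'
from h import *
for n in ['top','side','wrist']: print(n,viewer.camera_params(n))
print(get_state(),ctrl.pinch_z)
im=viewer.read_camera('top');cv2.imwrite('pics/top.png',im)
im=viewer.read_camera('side');cv2.imwrite('pics/side.png',im)
c=cam('top')
for n in ['bar_a','rack','bay_near','bay_far','lip_near','lip_far','paste_tin','nozzle','weight']:
    viewer_r=viewer.pinpoint('top',n) if n!='x' else 0
    for d in viewer_r[:3]:
        u,v=d['xy'][0]*640,d['xy'][1]*480
        print(n,round(d['confidence'],2),round(u),round(v),ray(c,u,v,0).round(4),ray(c,u,v,.03).round(4))
E
```

```text
top {'fov_y': 55.38830139799372, 'cx': 320.7555021073199, 'cy': 239.29874750786766, 'xyz': array([ 0.40170072, -0.08656426,  1.04513924]), 'attitude': array([ 0.0476109 , -0.0707778 , -0.69929543,  0.70972502])}
side {'fov_y': 56.05181610377108, 'cx': 320.29558539034616, 'cy': 236.69481321001194, 'xyz': array([ 0.6195857 , -0.84523159,  0.57121462]), 'attitude': array([0.47291989, 0.00421359, 0.02715475, 0.88067681])}
wrist {'fov_y': 59.382202738089696, 'cx': 321.2472945767643, 'cy': 239.43146137510897, 'hand_eye': array([[ 7.83581632e-04,  9.58755022e-01,  2.84232639e-01,
         7.14643044e-02],
       [ 9.99999494e-01, -9.30582032e-04,  3.82148096e-04,
        -1.23692151e-03],
       [ 6.30888193e-04,  2.84232196e-01, -9.58755266e-01,
        -1.43737279e-01],
       [ 0.00000000e+00,  0.00000000e+00,  0.00000000e+00,
         1.00000000e+00]])}
{'time': 0.0, 'qpos': array([ 1.11298447e+00,  2.87156386e-01,  1.57818753e+00, -3.56245613e-05,
        1.27861562e+00, -1.49971092e-01]), 'dq': array([-2.48159459e-03,  2.49422199e-04,  3.29127671e-05,  1.58753465e-04,
        1.650694
[... 470 characters left out ...]
997032450353641} 0.0187
bar_a 0.96 413 230 [ 0.6039 -0.3362  0.    ] [ 0.598 -0.329  0.03 ]
bar_a 0.56 401 281 [ 0.4852 -0.305   0.    ] [ 0.4828 -0.2987  0.03  ]
rack 0.69 257 269 [0.5078 0.0239 0.    ] [0.5047 0.0207 0.03  ]
bay_near 0.79 254 285 [0.4715 0.0307 0.    ] [0.4695 0.0274 0.03  ]
bay_far 0.79 257 250 [0.5506 0.0276 0.    ] [0.5463 0.0243 0.03  ]
lip_near 0.81 213 281 [0.4781 0.1228 0.    ] [0.4759 0.1168 0.03  ]
lip_far 0.61 216 243 [0.5669 0.1218 0.    ] [0.5622 0.1158 0.03  ]
paste_tin 0.78 344 184 [ 0.7139 -0.1744  0.    ] [ 0.7049 -0.1718  0.03  ]
weight 0.67 257 265 [0.5174 0.0242 0.    ] [0.514 0.021 0.03 ]
weight 0.62 261 168 [0.7488 0.0247 0.    ] [0.7388 0.0215 0.03  ]
```

View pics/top.png

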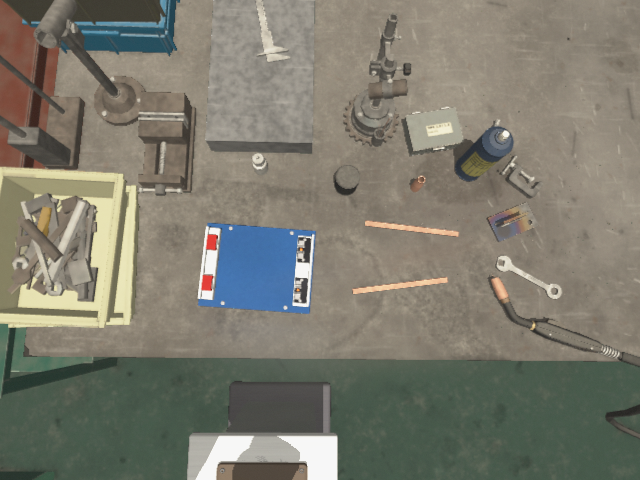

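View pics/side.png

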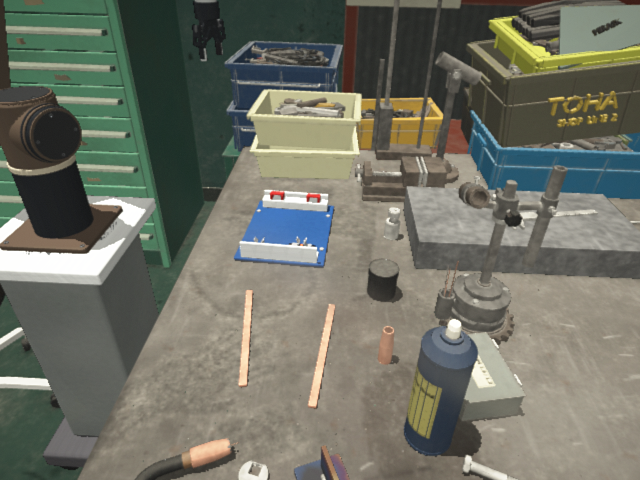

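The top view shows the blue rack at about (257,268), with its red lips at x≈210 (the world +y side) and its clips at x≈302. The bars are centred at about (400,286) and (412,229), the tin at (346,180), the nozzle at (418,184) and the weight at (259,161). The side view confirms this layout. Next I'll measure precisely.

```bash
cat > m.py <<'E'
from h import *
for cn in ['top','side']:
    c=cam(cn); im=viewer.read_camera(cn); 
    for d in viewer.outline_of(cn,'bar_a')[:2]:
        m=d['mask'].astype(np.uint8); p=np.argwhere(m)[:,::-1].astype(float)
        W=np.array([ray(c,u,v,.006)[:2] for u,v in p]); mu=W.mean(0); w,V=np.linalg.eigh(np.cov((W-mu).T)); a=V[:,1]; a=a*np.sign(a[1]); t=(W-mu)@a
        mid=mu+a*(t.max()+t.min())/2
        print(cn,'bar',round(d['confidence'],2),'mid',mid.round(4),'yaw from +y deg',np.degrees(np.arctan2(-a[0],a[1])).round(2),'len',np.ptp(t).round(4))
    hsv=cv2.cvtColor(im,cv2.COLOR_BGR2HSV)
    red=((hsv[...,0]<6)|(hsv[...,0]>174))&(hsv[...,1]>190)&(hsv[...,2]>120)
    n,l,s,ce=cv2.connectedComponentsWithStats(red.astype(np.uint8))
    for i in range(1,n):
        if s[i,4]>25: print(cn,'red',s[i],ce[i].round(1),ray(c,*ce[i],.046).round(4))
    blue=cv2.inRange(hsv,(100,150,80),(125,255,255)); 
    blue=cv2.morphologyEx(blue,cv2.MORPH_CLOSE,np.ones((25,25))); n,l,s,ce=cv2.connectedComponentsWithStats(blue)
    e=proj(c,[.5,.02,0]); i=l[int(e[1]),int(e[0])]
    cnt=max(cv2.findContours((l==i).astype(np.uint8),0,2)[0],key=cv2.contourArea)
    q=cv2.approxPolyDP(cnt,8,True)[:,0]
    print(cn,'blue',[(tuple(k),ray(c,*k,.008)[:2].round(4)) for k in q])
    for n in ['nozzle','weight','paste_tin']:
        for d in viewer.look_for(cn,n)[:1]:
            x,y,w,h=d['extent']; print(cn,n,round(d['confidence'],2),ray(c,(x+w/2)*640,(y+h/2)*480,.033).round(3))
E
python3 m.py
```

```text
top bar 0.65 mid [ 0.6074 -0.33  ] yaw from +y deg -5.81 len 0.217
top bar 0.56 mid [ 0.4748 -0.301 ] yaw from +y deg 7.96 len 0.2206
top red [207 235  10  14 100] [211.2 241.4] [0.5621 0.1225 0.046 ]
top red [202 276  10  14  83] [206.5 281.7] [0.4735 0.1278 0.046 ]
top blue [((np.int32(209), np.int32(223)), array([0.6109, 0.1376])), ((np.int32(220), np.int32(227)), array([0.602, 0.112])), ((np.int32(215), np.int32(299)), array([0.438 , 0.1152])), ((np.int32(202), np.int32(304)), array([0.4266, 0.1434])), ((np.int32(308), np.int32(311)), array([ 0.4141, -0.093 ])), ((np.int32(292), np.int32(306)), array([ 0.4247, -0.0569])), ((np.int32(296), np.int32(235)), array([ 0.5865, -0.0625])), ((np.int32(314), np.int32(231)), array([ 0.5967, -0.1038]))]
top nozzle 0.6 [ 0.71  -0.34   0.033]
top weight 0.76 [0.746 0.023 0.033]
top paste_tin 0.85 [ 0.713 -0.176  0.033]
side bar 0.95 mid [ 0.4747 -0.2992] yaw from +y deg 7.82 len 0.2231
side bar 0.85 mid [ 0.6076 -0.3287] yaw from +y deg -5.74 len 0.2194
side red [271 192  12   7  27] [276.4 194.2] [0.4712 0.1256 0.046 ]
side red [307 195  12   7  29] [313.4 196.3] [0.5621 0.1225 0.046 ]
side blue [((np.int32(259), np.int32(203)), array([0.4229, 0.1454])), ((np.int32(248), np.int32(229)), array([0.4178, 0.0223])), ((np.int32(312), np.int32(243)), array([ 0.5689, -0.0232])), ((np.int32(323), np.int32(259)), array([ 0.5959, -0.0809])), ((np.int32(332), np.int32(207)), array([0.6082, 0.1405]))]
side nozzle 0.77 [ 0.71  -0.339  0.033]
side weight 0.71 [0.746 0.03  0.033]
side paste_tin 0.67 [ 0.714 -0.179  0.033]
```

Run:
```python
import cv2
a=cv2.imread('pics/top.png')[215:320,190:325]; cv2.imwrite('pics/rk.png',cv2.resize(a,None,fx=5.5,fy=5.5,interpolation=cv2.INTER_CUBIC))
```

```text
(no output)
```

View pics/rk.png

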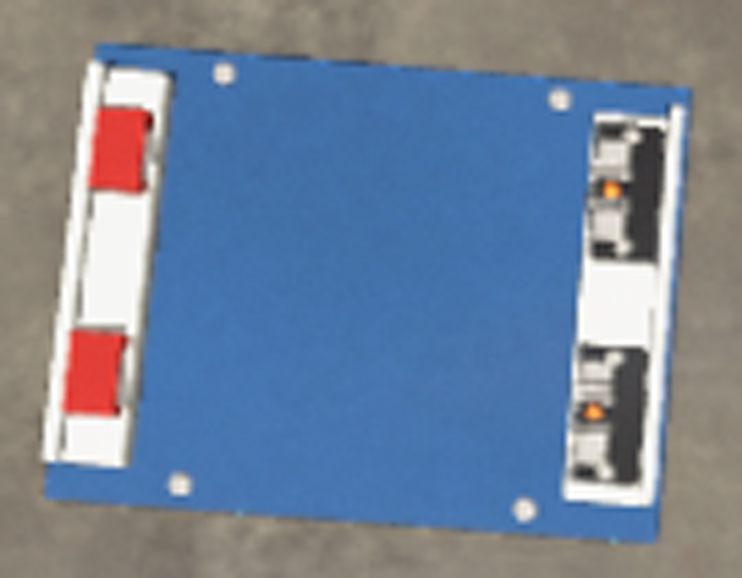

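Run:
```python
from h import *
c=cam('top')
px=np.array([(98,43),(692,88),(658,543),(45,498)])/5.5-0.45+[190,215]
loc=np.array([(95,125),(95,-125),(-95,-125),(-95,125)])/1e3
W=np.array([ray(c,*p,.008)[:2] for p in px]); print(W.round(4))
A=loc-loc.mean(0);B=W-W.mean(0);U,S,V=np.linalg.svd(A.T@B);Rm=(U@V).T;t=W.mean(0)
print('centre',t.round(4),'yaw',np.degrees(np.arctan2(Rm[1,0],Rm[0,0])).round(2),'res',(W-(loc@Rm.T+t)).round(4).tolist())
for n,l in [('near',(-.045,0)),('far',(.045,0)),('lipn',(-.045,.1)),('lipf',(.045,.1)),('clipn',(-.045,-.095)),('clipf',(.045,-.095))]: print(n,(Rm@l+t).round(4))
for n,p in [('pinf',(612,190)),('pinn',(594,411))]: print(n,[((ray(c,*(np.array(p)/5.5-.45+[190,215]),z)[:2]-t)@Rm).round(4) for z in(.025,.033,.041)])
for q in [(.5621,.1225),(.4735,.1278),(.4712,.1256)]: print(((np.array(q)-t)@Rm).round(4))
```

```text
[[ 0.6123  0.1414]
 [ 0.5978 -0.1069]
 [ 0.4091 -0.0957]
 [ 0.4241  0.1527]]
centre [0.5108 0.0228] yaw -3.41 res [[-0.0008, -0.0006], [-0.0004, 0.0006], [0.0006, 0.0006], [0.0006, -0.0006]]
near [0.4659 0.0255]
far [0.5557 0.0202]
lipn [0.4719 0.1253]
lipf [0.5617 0.12  ]
clipn [ 0.4603 -0.0693]
clipf [ 0.5501 -0.0747]
pinf [array([ 0.0463, -0.0947]), array([ 0.0452, -0.0949]), array([ 0.044, -0.095])]
pinn [array([-0.044 , -0.0945]), array([-0.0445, -0.0947]), array([-0.0449, -0.0949])]
[0.0453 0.1025]
[-0.0435  0.1025]
[-0.0457  0.1002]
```

```bash
cat >> h.py <<'E'
def plan(P,yaw,N):
    """constant row (x,y,z,spin) repeated N times to bring TCP to P (world m), tool-x yaw (deg)"""
    s=get_state(); Rm=R.from_quat(s['tcp_rot']).as_matrix(); y0=np.arctan2(Rm[1,0],Rm[0,0])
    d=np.array(P)-s['eef_pos']; dy=(np.radians(yaw)-y0+np.pi)%(2*np.pi)-np.pi
    A=sum(np.array([[np.cos(y0+k*dy/N),np.sin(y0+k*dy/N)],[np.sin(y0+k*dy/N),-np.cos(y0+k*dy/N)]]) for k in range(N))
    t=np.linalg.solve(A,d[:2]); r=[*t,-d[2]/N,-np.degrees(dy)/N]
    print('pos',s['eef_pos'].round(4),'yaw',np.degrees(y0).round(2),'tilt',np.degrees(np.arccos(-Rm[2,2])).round(2),'F',s['contact_force'].round(2),'row',np.round(r,4),'norm',np.linalg.norm(r[:3]).round(4),'t',round(s['time'],2))
u=np.array([.0593,.9982]); v=np.array([.9982,-.0593]); rc=np.array([.5108,.0228])
E
python3 -c "
from h import *
plan([.36,.25,.28],140,12)
a=np.array([.101,.995]); print(np.array([.6075,-.3293])-.058*a)"
```

```text
pos [0.2045 0.6433 0.2313] yaw 162.37 tilt 0.0 F [-0.25 -0.01 -0.49] row [-0.027  -0.0231 -0.0041  1.8638] norm 0.0357 t 1.05
[ 0.601642 -0.38701 ]
```

```bash
python3 -m handwheel '[[[0.06,-0.027,-0.0231,-0.0041,1.864],[0.06,-0.027,-0.0231,-0.0041,1.864],[0.06,-0.027,-0.0231,-0.0041,1.864],[0.06,-0.027,-0.0231,-0.0041,1.864],[0.06,-0.027,-0.0231,-0.0041,1.864],[0.06,-0.027,-0.0231,-0.0041,1.864],[0.06,-0.027,-0.0231,-0.0041,1.864],[0.06,-0.027,-0.0231,-0.0041,1.864],[0.06,-0.027,-0.0231,-0.0041,1.864],[0.06,-0.027,-0.0231,-0.0041,1.864],[0.06,-0.027,-0.0231,-0.0041,1.864],[0.06,-0.027,-0.0231,-0.0041,1.864]]]' 30; python3 -c "
from h import *
plan([.53,-.1,.22],110,12)"
```

```text
time: 2.05
eef_pos: [0.3603, 0.2477, 0.281]
tcp_rot: [0.343, 0.939, 0.0, 0.0]
contact_force: [-0.1, -0.2, 0.2]
opening: 0.701
finger_force: 0.0
pos [0.3603 0.2477 0.281 ] yaw 139.93 tilt 0.06 F [-0.15 -0.24  0.22] row [-0.0321 -0.0058  0.0051  2.494 ] norm 0.033 t 2.05
```

Tracking is exact. Next two moves go over the far bar.

```bash
python3 -m handwheel '[[[0.06,-0.0321,-0.0058,0.0051,2.494],[0.06,-0.0321,-0.0058,0.0051,2.494],[0.06,-0.0321,-0.0058,0.0051,2.494],[0.06,-0.0321,-0.0058,0.0051,2.494],[0.06,-0.0321,-0.0058,0.0051,2.494],[0.06,-0.0321,-0.0058,0.0051,2.494],[0.06,-0.0321,-0.0058,0.0051,2.494],[0.06,-0.0321,-0.0058,0.0051,2.494],[0.06,-0.0321,-0.0058,0.0051,2.494],[0.06,-0.0321,-0.0058,0.0051,2.494],[0.06,-0.0321,-0.0058,0.0051,2.494],[0.06,-0.0321,-0.0058,0.0051,2.494]]]' 30; python3 -c "
from h import *
plan([.6016,-.387,.12],84.2,12)"
```

```text
time: 3.05
eef_pos: [0.5305, -0.1002, 0.2193]
tcp_rot: [0.574, 0.819, 0.0, 0.0]
contact_force: [1.2, -0.1, -0.0]
opening: 0.698
finger_force: 0.0
pos [ 0.5305 -0.1002  0.2193] yaw 109.94 tilt 0.04 F [ 1.23 -0.11 -0.02] row [-0.0247  0.0025  0.0083  2.1446] norm 0.0262 t 3.05
```

```bash
python3 -m handwheel '[[[0.05,-0.0247,0.0025,0.0083,2.145],[0.05,-0.0247,0.0025,0.0083,2.145],[0.05,-0.0247,0.0025,0.0083,2.145],[0.05,-0.0247,0.0025,0.0083,2.145],[0.05,-0.0247,0.0025,0.0083,2.145],[0.05,-0.0247,0.0025,0.0083,2.145],[0.05,-0.0247,0.0025,0.0083,2.145],[0.05,-0.0247,0.0025,0.0083,2.145],[0.05,-0.0247,0.0025,0.0083,2.145],[0.05,-0.0247,0.0025,0.0083,2.145],[0.05,-0.0247,0.0025,0.0083,2.145],[0.05,-0.0247,0.0025,0.0083,2.145]]]' 30
python3 - <<'E'
from h import *
plan([.6016,-.387,.003],84.2,8)
c=cam('wrist'); im=viewer.read_camera('wrist'); cv2.imwrite('pics/w1.png',im)
for d in viewer.outline_of('wrist','bar_a')[:2]:
    p=np.argwhere(d['mask'])[:,::-1].astype(float); W=np.array([ray(c,a,b,.006)[:2] for a,b in p]); mu=W.mean(0); w,V=np.linalg.eigh(np.cov((W-mu).T)); a=V[:,1]*np.sign(V[1,1]); t=(W-mu)@a
    print(d['confidence'],mu.round(4),'at y=-.387: x=',(mu+a*(-.387-mu[1])/a[1])[0].round(4),np.degrees(np.arctan2(-a[0],a[1])).round(2),(mu+a*t.min()).round(4),(mu+a*t.max()).round(4),d['extent'])
E
```

```text
time: 4.05
eef_pos: [0.602, -0.3863, 0.1193]
tcp_rot: [0.742, 0.671, 0.0, 0.0]
contact_force: [0.3, -0.6, 0.3]
opening: 0.584
finger_force: 0.0
pos [ 0.602  -0.3863  0.1193] yaw 84.23 tilt 0.01 F [ 0.34 -0.64  0.27] row [-0.0001 -0.      0.0145  0.0037] norm 0.0145 t 4.05
0.69 [ 0.4799 -0.3184] at y=-.387: x= 0.4894 7.87 [ 0.4928 -0.411 ] [ 0.4691 -0.2401] [0.0548, 0.0, 0.2066, 0.5892]
0.66 [ 0.6092 -0.3398] at y=-.387: x= 0.6044 -5.82 [ 0.5989 -0.4411] [ 0.6177 -0.2566] [0.4902, 0.0048, 0.0377, 0.6435]
```

View pics/w1.png

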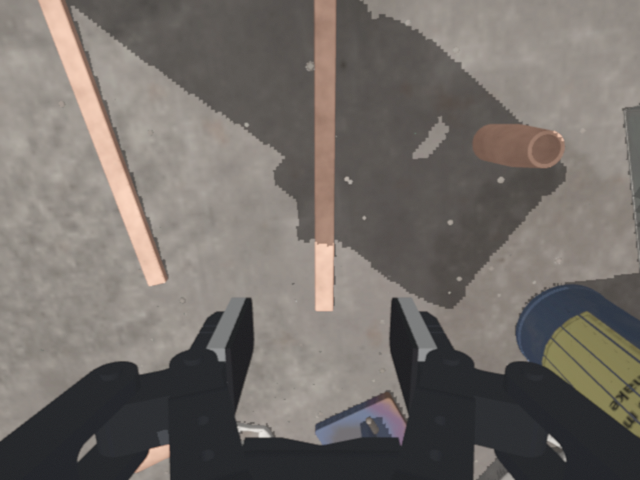

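The wrist view shows the far bar centred between the fingers, with its end at (324,310), and the near bar off to the left. I'll go down and grip gently.

```bash
python3 -m handwheel '[[[0.04,0,0.0002,0.02,0],[0.04,0,0.0002,0.02,0],[0.04,0,0.0002,0.02,0],[0.03,0,0.0002,0.02,0],[0.03,0,0.0002,0.02,0],[0.03,0,0.0002,0.01,0],[0.03,0,0.0003,0.0073,0],[0.03,0,0,0,0],[0,0,0,0,0],[0,0,0,0,0],[0,0,0,0,0],[0,0,0,0,0]]]' 25; python3 -c "
from h import *
print(get_state()['eef_pos'],get_state()['opening']*85.4)"
```

```text
time: 5.15
eef_pos: [0.6041, -0.3859, 0.004]
tcp_rot: [0.741, 0.671, 0.0, 0.001]
contact_force: [-0.2, 0.4, 2.4]
opening: 0.121
finger_force: 24.6
[ 0.60406054 -0.38589638  0.00398555] 10.334298045413544
```

```bash
python3 -m handwheel '[[[0,0,0,-0.005,0],[0,0,0,-0.008,0],[0,0,0,-0.01,0],[0,0,0,-0.012,0],[0,0,0,0,0]]]' 25
cat > bar.py <<'E'
from h import *
import sys
# tilt of held bar from the side view: fit bar ends in plane x = x0
c=cam('side'); im=viewer.read_camera('side'); cv2.imwrite('pics/%s.png'%sys.argv[1],im)
s=get_state(); T=s['eef_pos']; yaw=np.radians(float(sys.argv[2])); a=np.array([-np.sin(yaw),np.cos(yaw)]); n=np.array([np.cos(yaw),np.sin(yaw),0])
print('tcp',T.round(4),s['contact_force'].round(1),s['opening'])
for d in viewer.outline_of('side','bar_a')[:2]:
    p=np.argwhere(d['mask'])[:,::-1].astype(float); f,cx,cy,o,Rm=c
    W=[]
    for uu,vv in p:
        r=Rm@np.array([(uu-cx)/f,-(vv-cy)/f,-1.]); k=((np.array([*T[:2],0])-o)@n)/(r@n); W.append(o+r*k)
    D=np.array([[uu-cx,-(vv-cy),-f] for uu,vv in p])@Rm.T   # view rays
    mx=p.mean(0); w,V=np.linalg.eigh(np.cov((p-mx).T)); ax=V[:,1]; t=(p-mx)@ax
    e=[mx+ax*t.min(),mx+ax*t.max()]; e.sort(key=lambda q:-q[1])
    print(round(d['confidence'],2),'px near/far end',np.round(e,1).tolist(),d['extent'])
# predicted end pixels vs tilt (tail ends at -y)
for g in [.055]:
  for th in [0,5,10,15,20,30,45,60]:
    th_=np.radians(th); dirv=np.array([*(a*np.cos(th_)),-np.sin(th_)]); m=T+[0,0,.002]
    print(th,proj(c,m-dirv*(.11-g)).round(1),proj(c,m+dirv*(.11+g)).round(1))
E
python3 bar.py s1 -5.8
```

```text
time: 5.57
eef_pos: [0.6052, -0.3869, 0.042]
tcp_rot: [0.741, 0.671, 0.0, 0.003]
contact_force: [0.8, 0.3, 0.2]
opening: 0.125
finger_force: 24.4
tcp [ 0.6048 -0.3866  0.0408] [-0.2 -0.9 -0.3] 0.12089795246392745
0.82 px near/far end [[242.3, 385.2], [249.5, 289.0]] [0.3677, 0.6002, 0.0306, 0.2112]
0.62 px near/far end [[313.4, 391.1], [322.5, 331.1]] [0.485, 0.6875, 0.0197, 0.1315]
0 [313.8 392.1] [333.9 290.7]
5 [313.9 389.7] [333.6 297. ]
10 [314.  387.1] [333.2 303.6]
15 [314.1 384.3] [332.7 310.5]
20 [314.3 381.3] [332.2 317.6]
30 [314.9 374.8] [330.8 332.4]
45 [316.  364.2] [328.4 355.8]
60 [317.4 353.6] [325.4 380. ]
```

View pics/s1.png

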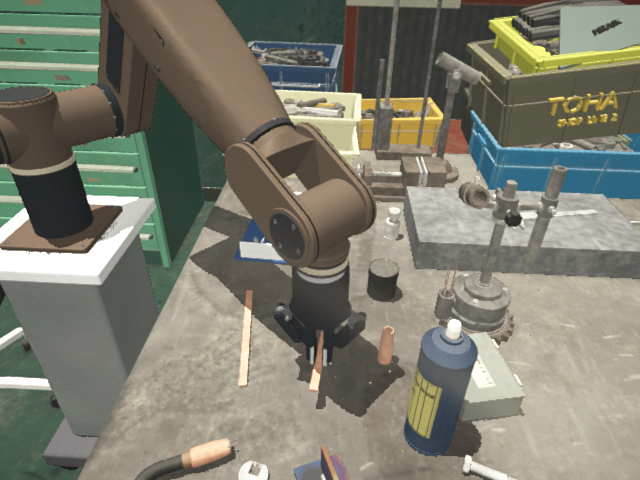

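The side view shows the bar held at (318,370), but the gripper hides its front end. I'll get the tilt from the bar's apparent width in the wrist picture instead.

```bash
cat > tilt.py <<'E'
from h import *
import sys
from scipy.optimize import least_squares
g=float(sys.argv[1]) if len(sys.argv)>1 else .055
s=get_state(); p=viewer.camera_params('wrist'); H=np.array(p['hand_eye']); f=240/np.tan(np.radians(p['fov_y']/2))
im=viewer.read_camera('wrist')
if len(sys.argv)>2: cv2.imwrite('pics/%s.png'%sys.argv[2],im)
def pj(P): q=H[:3,:3].T@(P-H[:3,3]); return np.array([p['cx']+f*q[0]/-q[2],p['cy']-f*q[1]/-q[2]])
ds=viewer.outline_of('wrist','bar_a')
# held bar: the mask nearest the picture's middle column
d=min(ds,key=lambda d:abs(np.argwhere(d['mask'])[:,1].mean()-320)); m=d['mask']; rows=np.where(m.any(1))[0]
print('conf',round(d['confidence'],2),'rows',rows.min(),rows.max())
data=[]
for r in rows[3:-3]:
    k=np.where(m[r])[0]; data.append((r,k.min(),k.max()+1))
data=np.array(data)
rr=np.percentile(data[:,0],[5,25,50,75,95]).astype(int)
for r in rr: i=np.abs(data[:,0]-r).argmin(); print(data[i].tolist())
# model: top surface line through tool (0,0,z0-.003..), tilt th (front end towards +tool z)
def edge(th,r,side,z0,y0,yw):
    L=np.linspace(0,.17,60); P=np.array([pj(np.array([l*np.cos(th)-.003*np.sin(th),y0+yw*l+side*.006,z0+l*np.sin(th)-.003*np.cos(th)])) for l in L])
    o=np.argsort(P[:,1]); return np.interp(r,P[o,1],P[o,0])
sel=data[(data[:,0]<250)][::6]
def res(x): return np.concatenate([edge(x[0],sel[:,0],-1,-.002,x[1],x[2])-np.min(sel[:,1:],1) , edge(x[0],sel[:,0],1,-.002,x[1],x[2])-np.max(sel[:,1:],1)])
q=least_squares(res,[.1,0,0],loss='soft_l1'); print('tilt deg',np.degrees(q.x[0]).round(2),'y0',q.x[1].round(4),'yaw',np.degrees(q.x[2]).round(2),'rms',np.sqrt((q.fun**2).mean()).round(2))
E
python3 tilt.py .055 w2
```

```text
conf 0.94 rows 101 351
[116, 0, 8]
[165, 0, 29]
[226, 19, 56]
[287, 47, 83]
[335, 68, 104]
tilt deg 46.04 y0 -0.0916 yaw -36.16 rms 6.01
```

View pics/w2.png

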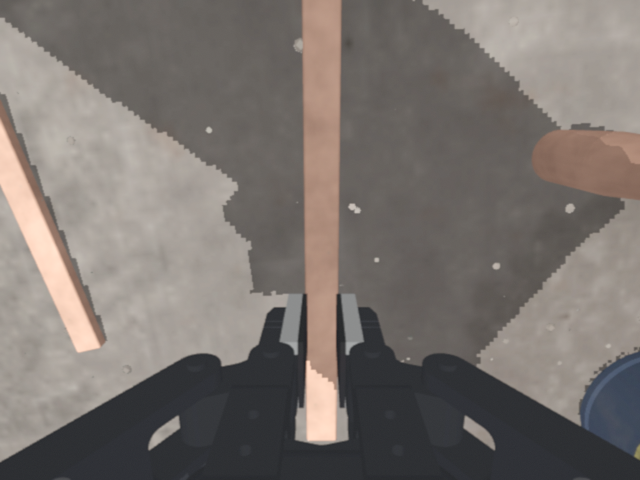

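The bar's width grows from 31 px at row 280 to 40 px at row 0, which is what a level bar would show. So the grip holds it level and it doesn't droop. I'll regrip about 36 mm from its centre, then use the rack's end wall between the bays as a fulcrum to tilt it.

```bash
python3 -m handwheel '[[[0,0,0,0.015,0],[0,0,0,0.015,0],[0,0,0,0.006,0],[0,0,0,0,0],[0.03,0,0,0,0],[0.03,0.006,0,0,0],[0.03,0.008,0,0,0],[0.03,0.006,0,0.0015,0],[0.03,0,0,0,0],[0,0,0,0,0],[0,0,0,0,0],[0,0,0,0,0]]]' 25
python3 - <<'E'
from h import *
s=get_state(); print(s['eef_pos'].round(4),s['opening'],s['finger_force'])
c=cam('top'); viewer.read_camera('top')
for d in viewer.outline_of('top','bar_a')[:2]:
    p=np.argwhere(d['mask'])[:,::-1]; print(d['confidence'],[ray(c,*p[k],.006)[:2].round(4) for k in (p[:,0].argmin(),p[:,0].argmax())])
E
```

```text
time: 6.77
eef_pos: [0.6058, -0.365, 0.0005]
tcp_rot: [0.741, 0.671, 0.0, 0.0]
contact_force: [0.3, 1.5, 5.1]
opening: 0.126
finger_force: 27.7
[ 6.058e-01 -3.650e-01  5.000e-04] 0.12632056964303973 27.656658980995417
0.79 [array([ 0.6229, -0.2223]), array([ 0.6059, -0.3298])]
0.55 [array([ 0.4647, -0.1943]), array([ 0.4672, -0.2079])]
```

```bash
python3 -m handwheel '[[[0,0,0,-0.01,0],[0,0,0,-0.03,0],[0,0,0,-0.035,0],[0,0,0,0,0]]]' 30; python3 -c "
from h import *
plan([*(rc-.074*u),.075],86.6,11)"
```

```text
time: 7.2
eef_pos: [0.6084, -0.3678, 0.0825]
tcp_rot: [0.741, 0.671, 0.001, 0.006]
contact_force: [2.5, -1.2, 1.6]
opening: 0.127
finger_force: 29.5
pos [ 0.6084 -0.3678  0.0825] yaw 84.33 tilt 0.64 F [ 2.52 -1.17  1.63] row [ 0.028  -0.0116  0.0007 -0.2064] norm 0.0303 t 7.2
```

```bash
python3 -m handwheel '[[[0,0.028,-0.0116,0,-0.2],[0,0.028,-0.0116,0,-0.2],[0,0.028,-0.0116,0,-0.2],[0,0.028,-0.0116,0,-0.2],[0,0.028,-0.0116,0,-0.2],[0,0.028,-0.0116,0,-0.2],[0,0.028,-0.0116,0,-0.2],[0,0.028,-0.0116,0,-0.2],[0,0.028,-0.0116,0,-0.2],[0,0.028,-0.0116,0,-0.2],[0,0.028,-0.0116,0,-0.2],[0,0,0,0,0]]]' 30
python3 - <<'E'
from h import *
plan([*(rc-.074*u),.055],86.6,2)
c=cam('top'); im=viewer.read_camera('top'); 
a=im[200:330,180:340]; cv2.imwrite('pics/t2.png',cv2.resize(a,None,fx=4.5,fy=4.5,interpolation=cv2.INTER_CUBIC))
im=viewer.read_camera('wrist'); cv2.imwrite('pics/w3.png',im)
E
```

```text
time: 8.2
eef_pos: [0.4996, -0.0436, 0.0733]
tcp_rot: [0.727, 0.687, -0.001, -0.003]
contact_force: [-0.4, -0.7, -0.8]
opening: 0.127
finger_force: 29.5
pos [ 0.4996 -0.0436  0.0733] yaw 86.73 tilt 0.34 F [-0.39 -0.71 -0.79] row [-0.0035  0.0036  0.0092  0.067 ] norm 0.0105 t 8.2
```

View pics/w3.png

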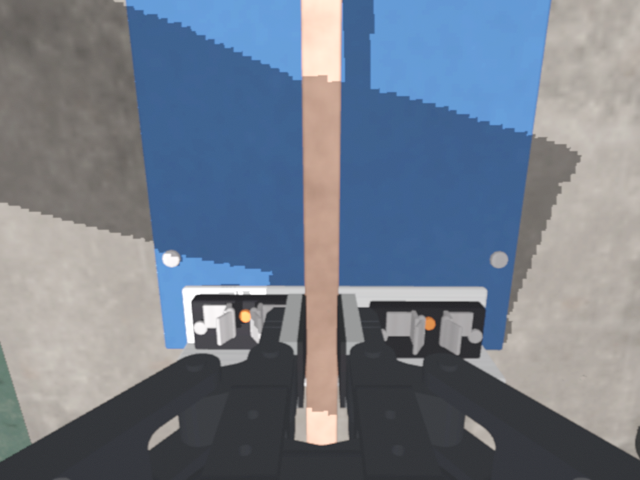

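The wrist view shows the bar level over the middle of the rack, with pins at (245,316) and (429,324) on either side. I'll correct the small offset and press down on the wall.

```bash
python3 -m handwheel '[[[0,-0.0035,0.0036,0.009,0],[0,-0.0035,0.0036,0.009,0],[0,0,0,0.004,0],[0,0,0,0.003,0],[0,0,0,0,0]]]' 30; python3 -c "
from h import *
plan([*(rc-.074*u),.037],86.6,4)"
```

```text
time: 8.72
eef_pos: [0.5092, -0.056, 0.0484]
tcp_rot: [0.729, 0.685, -0.001, -0.001]
contact_force: [-0.6, 0.5, -1.3]
opening: 0.128
finger_force: 29.5
pos [ 0.5092 -0.056   0.0484] yaw 86.45 tilt 0.17 F [-0.56  0.53 -1.32] row [ 0.0012 -0.0008  0.0028 -0.0377] norm 0.0032 t 8.72
```

```bash
python3 -m handwheel '[[[0,0.001,-0.0005,0.003,0],[0,0.001,-0.0005,0.003,0],[0,0.001,0,0.003,0],[0,0,0,0.0025,0],[0,0,0,0,0],[0,0,0,0,0]]]' 30
python3 - <<'E'
from h import *
plan([*(rc-.074*u),.037],86.6,4)
E
cat > tilt2.py <<'E'
from h import *
import sys
p=viewer.camera_params('wrist'); f=240/np.tan(np.radians(p['fov_y']/2)); H=np.array(p['hand_eye'])
im=viewer.read_camera('wrist').astype(int)
if len(sys.argv)>1: cv2.imwrite('pics/%s.png'%sys.argv[1],im.astype(np.uint8))
cop=(im[...,2]-im[...,0]>25)
out=[]
for r in range(5,270,4):
    k=np.where(cop[r,230:410])[0]
    if len(k)>15: out.append((r,k.min()+230,k.max()+231))
o=np.array(out); w=o[:,2]-o[:,1]; 
for i in range(0,len(o),max(1,len(o)//8)): print(o[i],w[i])
# depth from width -> points in tool frame -> slope
ok=np.abs(w-np.polyval(np.polyfit(o[:,0],w,1),o[:,0]))<2; o=o[ok];w=w[ok]; 
wf=np.polyval(np.polyfit(o[:,0],w,1),o[:,0]); mid=(o[:,1]+o[:,2])/2; d=.012*f/wf
C=np.stack([(mid-p['cx'])/f*d,-(o[:,0]-p['cy'])/f*d,-d],1); T=C@H[:3,:3].T+H[:3,3]
a=np.polyfit(T[:,0],T[:,2],1); print('tilt est deg',np.degrees(np.arctan(a[0])).round(1),'z0',a[1].round(4),'yaw',np.degrees(np.polyfit(T[:,0],T[:,1],1)[0]).round(2))
E
python3 tilt2.py
```

```text
time: 9.22
eef_pos: [0.5099, -0.0523, 0.039]
tcp_rot: [0.728, 0.685, 0.001, 0.001]
contact_force: [0.3, -0.1, 3.3]
opening: 0.124
finger_force: 30.0
pos [ 0.5099 -0.0523  0.039 ] yaw 86.54 tilt 0.11 F [ 0.27 -0.07  3.27] row [ 0.0003 -0.0009  0.0005 -0.0146] norm 0.0011 t 9.22
[  5 303 339] 36
[ 37 303 339] 36
[ 69 304 339] 35
[101 304 338] 34
[133 304 338] 34
[165 304 338] 34
[197 305 338] 33
[229 305 338] 33
[261 305 338] 33
tilt est deg 6.8 z0 0.0006 yaw -0.17
```

```bash
python3 -m handwheel '[[[0,0,0,0.0015,0],[0,0,0,0,0],[0,0,0,-0.015,0],[0,0,0,-0.02,0],[0,0,0,-0.01,0],[0,0,0,0,0],[0,0,0,0,0]]]' 40; python3 tilt2.py; python3 -c "
from h import *
plan([*(rc-.062*u+.045*v),.082],86.6,4)"
```

```text
time: 9.85
eef_pos: [0.5089, -0.0523, 0.0817]
tcp_rot: [0.728, 0.685, 0.0, -0.0]
contact_force: [0.1, -0.6, -1.4]
opening: 0.12
finger_force: 42.5
[  5 303 339] 36
[ 37 303 339] 36
[ 69 303 338] 35
[101 304 338] 34
[133 304 338] 34
[165 304 338] 34
[197 305 338] 33
[229 305 338] 33
[261 305 338] 33
tilt est deg 7.1 z0 0.0005 yaw -0.22
pos [ 0.5083 -0.0521  0.0809] yaw 86.53 tilt 0.1 F [-0.56  0.27 -1.39] row [ 0.0032  0.0108 -0.0003 -0.0187] norm 0.0112 t 9.9
```

```bash
python3 -m handwheel '[[[0,0.003,0.011,0,0],[0,0.003,0.011,0,0],[0,0.003,0.011,0,0],[0,0.003,0.011,0,0],[0,0,0,0,0],[0,0,0,0,0],[0,0,0,0,0]]]' 40
python3 - <<'E'
from h import *
P=[*(rc-.062*u+.045*v),.056]
plan(P,86.6,4)
for n in ['top','side']:
    c=cam(n); im=viewer.read_camera(n); q=proj(c,[.5617,.12,.04]).astype(int); print(n,q)
    w=24 if n=='top' else 40
    x0,y0=q[0]-40,q[1]-w; a=im[y0:y0+2*w+10,x0:x0+140]; cv2.imwrite('pics/z_%s.png'%n,cv2.resize(a,None,fx=5,fy=5,interpolation=cv2.INTER_CUBIC))
    T=get_state()['eef_pos']
    for th in (5,7,9,11):
        t=np.radians(th); F=T+np.array([.0593*.146*np.cos(t),.9982*.146*np.cos(t),-.146*np.sin(t)]); print(th,'front bottom',F.round(4),(proj(c,F)-[x0,y0])*5)
a=cv2.imread('pics/z_top.png');b=cv2.imread('pics/z_side.png');b=b[:330]; h=np.vstack([a,b]); cv2.imwrite('pics/zz.png',h[:600]); print(h.shape)
E
```

```text
time: 10.48
eef_pos: [0.5525, -0.0429, 0.0806]
tcp_rot: [0.728, 0.685, -0.001, -0.001]
contact_force: [-1.8, -0.5, -0.8]
opening: 0.118
finger_force: 42.5
pos [ 0.5525 -0.0429  0.0806] yaw 86.53 tilt 0.17 F [-1.8  -0.48 -0.82] row [ 0.0003 -0.0001  0.0062 -0.0172] norm 0.0062 t 10.48
top [212 242]
5 front bottom [0.5612 0.1022 0.0682] [232.70752991 111.60402553]
7 front bottom [0.5612 0.1017 0.0631] [236.12682851 113.62423087]
9 front bottom [0.5611 0.101  0.0581] [239.90946145 115.64675504]
11 front bottom [0.5611 0.1001 0.0531] [244.04564519 117.66924287]
side [313 198]
5 front bottom [0.5613 0.1022 0.0684] [197.95631538 170.1688306 ]
7 front bottom [0.5613 0.1016 0.0634] [197.72197666 180.1628297 ]
9 front bottom [0.5613 0.1009 0.0583] [197.4426076  190.24803172]
11 front bottom [0.5612 0.1    0.0533] [197.11869943 200.4161198 ]
(620, 700, 3)
```

View pics/zz.png

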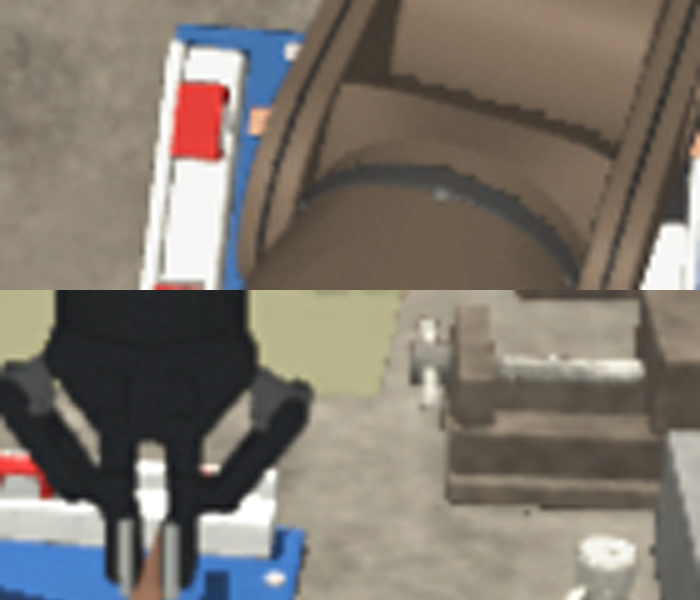

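The top crop shows the bar's front end at about (249,121), in line with the red lip at (200,121) and short of its mouth. I'll check the tilt estimator for bias on the earlier picture of the level bar.

Run:
```python
from h import *
p=viewer.camera_params('wrist'); f=240/np.tan(np.radians(p['fov_y']/2)); H=np.array(p['hand_eye'])
def est(im):
    im=cv2.GaussianBlur(im,(1,5),0).astype(float); s=im[...,2]-im[...,0]; o=[]
    for r in range(3,270,2):
        x=s[r]; m=np.median(x[312:330]); b=x[[*range(285,297),*range(347,359)]].mean(); h=(m+b)/2
        l=np.where(x[290:320]>h)[0]; rr=np.where(x[320:352]<h)[0]
        if len(l)<3 or len(rr)<3: continue
        i=290+l[0]; j=320+rr[0]
        L=i-(x[i]-h)/(x[i]-x[i-1]); Rr=j-(h-x[j])/(x[j-1]-x[j]); o.append((r,L,Rr))
    o=np.array(o); w=o[:,2]-o[:,1]; k=np.ones(len(w),bool)
    for _ in range(4): c=np.polyfit(o[k,0],w[k],1); e=w-np.polyval(c,o[:,0]); k=np.abs(e)<2*e[k].std()
    wf=np.polyval(c,o[:,0]); d=.012*f/wf; mid=(o[:,1]+o[:,2])/2
    C=np.stack([(mid-p['cx'])/f*d,-(o[:,0]-p['cy'])/f*d,-d],1); T=C@H[:3,:3].T+H[:3,3]; a=np.polyfit(T[:,0],T[:,2],1)
    return np.degrees(np.arctan(a[0])).round(2),a[1].round(4),np.polyval(c,[0,270]).round(2),e[k].std().round(2)
for n in ('w2','w3'): print(n,est(cv2.imread('pics/%s.png'%n)))
im=viewer.read_camera('wrist'); print('now',est(im)); cv2.imwrite('pics/w4.png',im)
```

```text
w2 (np.float64(0.9), np.float64(-0.0035), array([39.88, 33.71]), np.float64(0.08))
w3 (np.float64(0.43), np.float64(-0.0081), array([41.48, 34.89]), np.float64(0.09))
now (np.float64(8.25), np.float64(-0.0074), array([37.29, 34.08]), np.float64(0.11))
```

```bash
python3 -m handwheel '[[[0,0,0,0.012,0],[0,0,0,0.012,0],[0,0,0,0.005,0],[0,0,0,0,0],[0,0,0,0,0],[0,0.005,0,0,0],[0,0.005,0,0,0],[0,0.004,0,0,0],[0,0,0,0,0],[0,0,0,0,0]]]' 40; python3 -c "
from h import *
plan([*(rc-.047*u+.045*v),.0515],86.6,1)"
```

```text
time: 11.47
eef_pos: [0.555, -0.0288, 0.0534]
tcp_rot: [0.728, 0.686, 0.0, 0.0]
contact_force: [-0.2, -0.7, -1.1]
opening: 0.123
finger_force: 42.5
pos [ 0.555  -0.0288  0.0534] yaw 86.56 tilt 0.06 F [-0.15 -0.7  -1.08] row [ 0.0019 -0.0022  0.0019 -0.0397] norm 0.0035 t 11.47
```

```bash
python3 -m handwheel '[[[0,0.003,-0.002,0.001,0],[0,0.004,0,0,0],[0,0.004,0,0,0],[0,0.004,0,0,0],[0,0,0,0,0],[0,0,0,0,0]]]' 40
python3 - <<'E'
from h import *
plan([*(rc-.034*u+.045*v),.0515],86.6,1)
c=cam('top'); im=viewer.read_camera('top'); q=proj(c,[.5617,.12,.04]).astype(int)
x0,y0=q[0]-40,q[1]-30; a=im[y0:y0+100,x0:x0+140]; cv2.imwrite('pics/t5.png',cv2.resize(a,None,fx=5,fy=5,interpolation=cv2.INTER_CUBIC))
E
```

```text
time: 11.97
eef_pos: [0.5533, -0.0132, 0.0518]
tcp_rot: [0.728, 0.685, 0.0, -0.0]
contact_force: [0.2, 0.0, 0.2]
opening: 0.122
finger_force: 42.7
pos [ 0.5533 -0.0132  0.0518] yaw 86.55 tilt 0.05 F [0.17 0.05 0.22] row [-0.0006  0.0004  0.0003 -0.0533] norm 0.0007 t 11.97
```

View pics/t5.png

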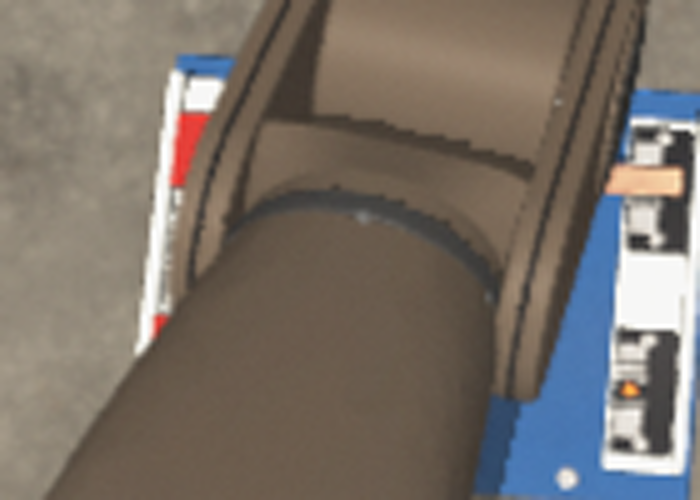

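The tail, at (683,181) in the crop, is now inside the wall, and there is no contact force. I'll lower it to rest, feeling for the flares.

```bash
python3 -m handwheel '[[[0,0,0,0.004,0],[0,0,0,0.004,0],[0,0,0,0.003,0],[0,0,0,0,0],[0,0,0,0,0]]]' 30; python3 -c "
from h import *
s=get_state();print(s['eef_pos'],s['contact_force'])"
```

```text
time: 12.43
eef_pos: [0.5538, -0.0142, 0.0409]
tcp_rot: [0.728, 0.685, 0.0, 0.0]
contact_force: [0.7, -0.3, 1.3]
opening: 0.12
finger_force: 43.2
[ 0.55384345 -0.01420504  0.04092201] [ 0.71839853 -0.33994113  1.2961785 ]
```

```bash
python3 -m handwheel '[[[0.03,0,0,0,0],[0.03,0,0,0,0],[0.03,0,0,-0.015,0],[0.03,0,0,-0.02,0],[0,-0.014,0,0,0],[0,-0.013,0,0,0],[0,0,0,0,0],[0,0,0,0,0],[0,0,0,0,0]]]' 30
python3 - <<'E'
from h import *
plan([*(rc-.061*u+.045*v),.055],86.6,1)
im=viewer.read_camera('wrist'); cv2.imwrite('pics/w6.png',im); im=viewer.read_camera('side'); a=im[160:280,220:360]; cv2.imwrite('pics/s6.png',cv2.resize(a,None,fx=5,fy=5,interpolation=cv2.INTER_CUBIC))
E
```

```text
time: 13.18
eef_pos: [0.551, -0.0408, 0.0749]
tcp_rot: [0.728, 0.685, -0.0, -0.001]
contact_force: [0.2, 0.9, -0.4]
opening: -0.001
finger_force: 0.0
pos [ 0.551  -0.0408  0.0749] yaw 86.49 tilt 0.13 F [ 0.2   0.87 -0.37] row [ 1.000e-04  1.100e-03  1.990e-02 -1.147e-01] norm 0.0199 t 13.18
```

View pics/s6.png

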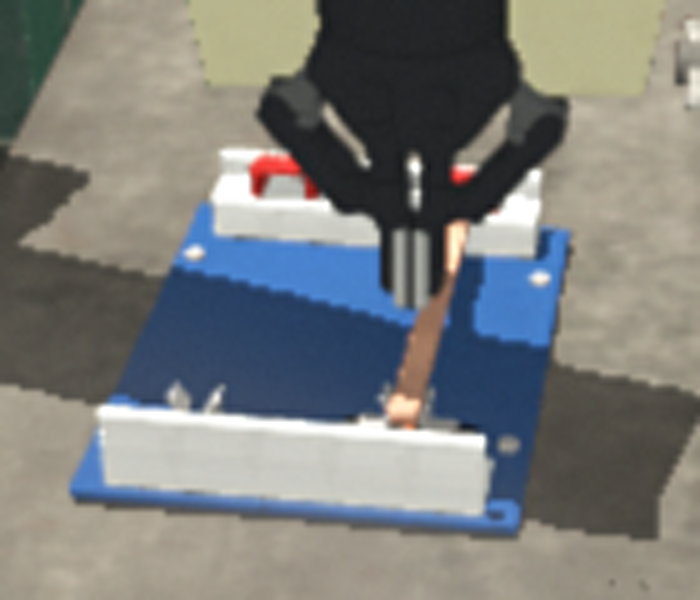

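The tail now sits in the flares at (405,408) and the front is under the far lip at (460,230). I'll press with the fingers shut, in small steps.

```bash
python3 -m handwheel '[[[0,0,0.001,0.01,0],[0,0,0,0.008,0],[0,0,0,0.004,0],[0,0,0,0,0],[0,0,0,0,0]]]' 30; python3 -m handwheel '[[[0,0,0,0.003,0],[0,0,0,0,0]]]'; python3 -m handwheel '[[[0,0,0,0.003,0],[0,0,0,0,0]]]'
```

```text
time: 13.7
eef_pos: [0.5524, -0.0408, 0.053]
tcp_rot: [0.728, 0.685, -0.0, -0.001]
contact_force: [-0.5, -0.1, 0.4]
opening: 0.001
finger_force: 0.0
time: 13.87
eef_pos: [0.5529, -0.041, 0.0507]
tcp_rot: [0.728, 0.685, -0.0, -0.0]
contact_force: [0.7, 0.5, -1.2]
opening: -0.002
finger_force: 0.0
time: 14.03
eef_pos: [0.5531, -0.0411, 0.0479]
tcp_rot: [0.728, 0.685, 0.0, 0.0]
contact_force: [-0.1, -1.0, -0.5]
opening: 0.002
finger_force: 0.1
```

```bash
for i in 1 2 3; do python3 -m handwheel '[[[0,0,0,0.002,0],[0,0,0,0,0]]]' | grep -E 'eef|contact'; done
```

```text
eef_pos: [0.5534, -0.0412, 0.0465]
contact_force: [-0.6, -0.1, 2.3]
eef_pos: [0.5532, -0.0412, 0.0442]
contact_force: [-0.0, 0.4, 0.4]
eef_pos: [0.5527, -0.0411, 0.0416]
contact_force: [-0.0, -0.1, 1.0]
```

```bash
python3 -m handwheel '[[[0,0,0,0.002,0],[0,0,0,0,0]]]' | grep -E 'eef|contact'; python3 -m handwheel '[[[0,0,0,0.002,0],[0,0,0,0,0]]]' | grep -E 'eef|contact'
```

```text
eef_pos: [0.5526, -0.0411, 0.0394]
contact_force: [-0.1, -0.7, 1.1]
eef_pos: [0.5525, -0.0409, 0.0372]
contact_force: [0.7, -0.6, 0.2]
```

```bash
python3 -m handwheel '[[[0,0,0,0.001,0],[0,0,0,0,0]]]' | grep -E 'eef|contact'
```

```text
eef_pos: [0.5526, -0.0409, 0.0371]
contact_force: [-1.1, 0.4, 3.9]
```

Contact at z≈0.037, so this saddle is low, near -10 mm. I expect home at about z≈0.027.

```bash
python3 -m handwheel '[[[0,0,0,0.002,0],[0,0,0,0,0]]]' | grep -E 'eef|contact'; python3 -m handwheel '[[[0,0,0,0.002,0],[0,0,0,0,0]]]' | grep -E 'eef|contact'
```

```text
eef_pos: [0.5528, -0.0409, 0.037]
contact_force: [-6.9, 1.9, 14.5]
eef_pos: [0.5529, -0.0409, 0.0369]
contact_force: [-11.7, 1.9, 24.9]
```

```bash
python3 -m handwheel '[[[0,0,0,0.0015,0],[0,0,0,0,0]]]' | grep -E 'eef|contact'
```

```text
eef_pos: [0.553, -0.0409, 0.0368]
contact_force: [-15.4, 3.1, 32.3]
```

The force climbs stiffly with a sideways component and nothing gives. I'll back off and measure how the bar lies.

```bash
python3 -m handwheel '[[[0,0,0,-0.008,0],[0,0,0,-0.02,0],[0,0,0,-0.02,0],[0,0,0,-0.01,0],[0,0,0,0,0]]]' | grep -E 'eef|contact'
cat > lie.py <<'E'
from h import *
import sys
x0=float(sys.argv[1])  # rack x of bay
c=cam('side'); im=viewer.read_camera('side'); f,cx,cy,o,Rm=c
n=np.array([*v,0]); 
for d in viewer.outline_of('side','bar_a')[:3]:
    m=d['mask']; rows=np.where(m.any(1))[0]
    if rows.min()>290: continue
    L=[]
    for r in rows:
        k=np.where(m[r])[0]; uu=k.mean()+.5
        ry=Rm@np.array([(uu-cx)/f,-(r+.5-cy)/f,-1.]); 
        # point on plane rack-x=x0
        P0=np.array([*(rc+x0*v),0]); t=((P0-o)@n)/(ry@n); 
        # instead report rack xy if at z=.036
        q=ray(c,uu,r+.5,.036)[:2]-rc; L.append((r,uu,len(k),q@v*1000,q@u*1000))
    L=np.array(L); print('side',round(d['confidence'],2)); print(L[::4].round(1)); print(L[-1].round(1))
s=get_state(); c=cam('wrist'); im=viewer.read_camera('wrist')
for d in viewer.outline_of('wrist','bar_a')[:2]:
    m=d['mask']; rows=np.where(m.any(1))[0]; print('wrist',round(d['confidence'],2),rows.min(),rows.max())
    for r in rows[::20]:
        k=np.where(m[r])[0]; q=ray(c,(k.min()+k.max()+1)/2,r+.5,.036)[:2]-rc; w=np.linalg.norm(ray(c,k.min(),r,.036)-ray(c,k.max()+1,r,.036)); print(r,k.min(),k.max()+1,'rack x,y',(q@v*1000).round(1),(q@u*1000).round(1),'w',(w*1000).round(1))
E
python3 lie.py .045
```

```text
eef_pos: [0.5548, -0.0414, 0.092]
contact_force: [0.6, -0.2, 0.0]
side 0.8
[[198.  313.5   1.   44.8 109.8]
 [202.  313.5   3.   47.3  89.8]
 [212.  310.5   3.   46.2  41.5]
 [216.  309.    6.   45.2  23.1]
 [220.  308.    6.   45.2   5.3]
 [224.  307.    6.   45.3 -12. ]
 [228.  306.    6.   45.4 -28.8]
 [232.  305.    6.   45.4 -45.1]
 [236.  303.5   5.   44.4 -61.1]
 [240.  302.    4.   43.5 -76.8]
 [244.  301.5   3.   44.6 -91.7]]
[245.  301.5   1.   45.1 -95.3]
side 0.58
[[ 290.   249.5    5.   -27.3 -250. ]
 [ 294.   249.5    9.   -24.7 -260.7]
 [ 298.   249.     8.   -23.  -271.3]
 [ 302.   248.5    7.   -21.3 -281.7]
 [ 306.   248.5    7.   -18.8 -291.7]
 [ 310.   248.5    7.   -16.4 -301.6]
 [ 314.   248.5    7.   -14.  -311.2]
 [ 318.   247.5    7.   -13.3 -320.8]
 [ 322.   247.5    7.   -11.  -330.1]
 [ 326.   247.5    7.    -8.8 -339.1]
 [ 330.   247.     8.    -7.4 -348. ]
 [ 334.   246.5    7.    -6.  -356.8]
 [ 338.   246.5    7.    -3.9 -365.3]
 [ 342.   246.     8.    -2.5 -373.7]
 [ 346.   246.     8.    -0.5 -381.9]
 [ 350.   245.5    7.     0.8 -390. ]
 [ 354.   2
[... 255 characters left out ...]
 [ 382.   243.     8.    12.2 -449.4]
 [ 386.   242.5    5.    13.2 -456.2]]
[ 386.   242.5    5.    13.2 -456.2]
wrist 0.77 0 293
0 307 335 rack x,y 46.0 55.3 w 11.7
20 307 335 rack x,y 46.0 47.7 w 11.8
40 307 335 rack x,y 46.0 40.0 w 12.0
60 308 335 rack x,y 46.2 32.1 w 11.7
80 308 335 rack x,y 46.2 24.0 w 11.8
100 308 335 rack x,y 46.2 15.6 w 12.0
120 308 335 rack x,y 46.2 7.1 w 12.1
140 309 335 rack x,y 46.5 -1.7 w 11.8
160 309 334 rack x,y 46.2 -10.7 w 11.5
180 309 335 rack x,y 46.5 -19.9 w 12.2
200 310 335 rack x,y 46.7 -29.4 w 11.9
220 309 335 rack x,y 46.5 -39.2 w 12.5
240 310 335 rack x,y 46.7 -49.3 w 12.2
260 311 335 rack x,y 47.0 -59.6 w 11.9
280 311 335 rack x,y 47.0 -70.2 w 12.0
```

The bar lies level, with its top near z=0.036. I'll estimate the saddle heights from the jaw tips in the earlier side crop.

Run:
```python
from h import *
c=cam('side'); f,cx,cy,o,Rm=c
def onplane(uu,vv,y):   # rack y plane
    r=Rm@np.array([(uu-cx)/f,-(vv-cy)/f,-1.]); n=np.array([*u,0]); P0=np.array([*(rc+y*u),0]); t=((P0-o)@n)/(r@n); P=o+r*t; q=P[:2]-rc; return (q@v*1000).round(1),(P[2]*1000).round(1)
for n,p in [('nL',(180,383)),('nR',(217,385)),('fL',(385,388)),('fR',(430,390)),('wallL',(100,405)),('wallR',(487,432)),('tail',(405,408)),('tailbot',(405,424))]:
    px=(p[0]/5+220-.4,p[1]/5+160-.4); print(n,np.round(px,1),[onplane(*px,y) for y in (-.088,-.095,-.102,-.110,-.1165)])
c2=cam('side'); im=cv2.imread('pics/side.png'); hsv=cv2.cvtColor(im,cv2.COLOR_BGR2HSV)
og=cv2.inRange(hsv,(6,120,120),(20,255,255))[225:255,235:325]; print(np.argwhere(og)[:20]+[225,235])
for n in('pin_near','pin_far'): print(n,[(d['confidence'],(np.array(d['xy'])*[640,480]).round(1)) for d in viewer.pinpoint('side',n)[:2]])
# column profile of grey through jaws in the initial side picture
for col in (254,255,256,257,262,263,264,296,297,298,304,305,306): print(col,im[228:250,col].mean(1).astype(int))
```

```text
nL [255.6 236.2] [(np.float64(-53.4), np.float64(45.4)), (np.float64(-51.5), np.float64(50.2)), (np.float64(-49.5), np.float64(55.0)), (np.float64(-47.3), np.float64(60.4)), (np.float64(-45.5), np.float64(64.8))]
nR [263.  236.6] [(np.float64(-37.6), np.float64(45.9)), (np.float64(-35.8), np.float64(50.6)), (np.float64(-34.0), np.float64(55.4)), (np.float64(-31.9), np.float64(60.8)), (np.float64(-30.3), np.float64(65.3))]
fL [296.6 237.2] [(np.float64(33.8), np.float64(50.9)), (np.float64(35.0), np.float64(55.6)), (np.float64(36.1), np.float64(60.3)), (np.float64(37.4), np.float64(65.7)), (np.float64(38.5), np.float64(70.1))]
fR [305.6 237.6] [(np.float64(52.7), np.float64(51.7)), (np.float64(53.7), np.float64(56.4)), (np.float64(54.7), np.float64(61.1)), (np.float64(55.8), np.float64(66.5)), (np.float64(56.7), np.float64(70.8))]
wallL [239.6 240.6] [(np.float64(-89.0), np.float64(30.9)), (np.float64(-86.7), np.float64(35.8)), (np.float64(-84.5), np.float64(40.7)), (np.float64(-81.9), np.float64(46.3)), (np.float64(-79.8), np.float64(50.9))]
wallR [317. 246.] [(np.float64(76.8), np.float64(32.7)), (np.float64(77.6), np.float64(37.6)), (np.float64(78.3), np.float64(42.5)), (np.float64(79.2), np.float64(48.1)), (np.float64(79.9), np.float64(52.6))]
tail [300.6 241.2] [(np.float64(42.2), np.float64(41.6)), (np.float64(43.2), np.float64(46.4)), (np.float64(44.3), np.float64(51.2)), (np.float64(45.5), np.float64(56.7)), (np.float64(46.5), np.float64(61.2))]
tailbot [300.6 244.4] [(np.float64(42.1), np.float64(33.5)), (np.float64(43.2), np.float64(38.4)), (np.float64(44.3), np.float64(43.3)), (np.float64(45.5), np.float64(48.8)), (np.float64(46.5), np.float64(53.4))]
[[244 300]
 [244 301]
 [244 302]
 [245 301]
 [245 302]]Traceback (most recent call last):
  File "<stdin>", line 9, in <module>
ValueError: it knows: bar, bay_far, bay_near, lip_far, lip_near, nozzle, paste_tin, rack, weight
```

```bash
cat > est.py <<'E'
from h import *
p=viewer.camera_params('wrist'); f=240/np.tan(np.radians(p['fov_y']/2)); H=np.array(p['hand_eye'])
def est(im,ztcp,rmax=285,c0=321):
    im=cv2.GaussianBlur(im,(1,5),0).astype(float); s=im[...,2]-im[...,0]; o=[]
    for r in range(3,rmax,2):
        x=s[r]; m=np.median(x[c0-7:c0+8]); 
        bl=np.median(x[c0-30:c0-20]); br=np.median(x[c0+20:c0+30])
        hl=(m+bl)/2;hr=(m+br)/2
        i=c0
        while i>c0-40 and x[i]>hl: i-=1
        j=c0
        while j<c0+40 and x[j]>hr: j+=1
        L=i+(hl-x[i])/(x[i+1]-x[i]); Rr=j-(hr-x[j])/(x[j-1]-x[j]); o.append((r,L,Rr))
    o=np.array(o); w=o[:,2]-o[:,1]; k=np.abs(w-np.median(w))<6
    for _ in range(5): c=np.polyfit(o[k,0],w[k],1); e=w-np.polyval(c,o[:,0]); k=np.abs(e)<2*max(e[k].std(),.05)
    o=o[k]; wf=np.polyval(c,o[:,0]); d=.012*f/wf; mid=(o[:,1]+o[:,2])/2
    C=np.stack([(mid-p['cx'])/f*d,-(o[:,0]-p['cy'])/f*d,-d],1); T=C@H[:3,:3].T+H[:3,3]; a=np.polyfit(T[:,0],T[:,2],1)
    print('tilt(front down)',np.degrees(np.arctan(a[0])).round(2),'bar top z under tcp',(ztcp-a[1]).round(4),'w',np.polyval(c,[0,rmax]).round(2),'std',e[k].std().round(2),'n',k.sum())
E
python3 - <<'E'
from est import *
est(cv2.imread('pics/w6.png'),.0749)
s=get_state(); im=viewer.read_camera('wrist'); cv2.imwrite('pics/w7.png',im); est(im,s['eef_pos'][2]); print(s['eef_pos'])
a=cv2.imread('pics/w6.png').astype(int)
for r in (20,150,260): print(r,(a[r,290:352:2,2]-a[r,290:352:2,0]))
E
```

```text
tilt(front down) 1.7 bar top z under tcp 0.0509 w [33.09 27.93] std 0.18 n 141
tilt(front down) -1.96 bar top z under tcp 0.0405 w [30.25 24.5 ] std 0.2 n 138
[ 0.55183719 -0.04075735  0.08780317]
20 [-113 -112 -113 -113 -112 -112 -110 -112 -110   24   43   42   42   40
   39   38   37   37   38   38   38   39   40   43   59  -11  -78  -76
  -76  -77  -79]
150 [-77 -78 -79 -79 -79 -77 -77 -78 -77 -74  15  52  51  51  52  52  52  51
  52  51  51  51  51  52  50 -31 -79 -79 -79 -79 -79]
260 [-77 -79 -78 -78 -81 -79 -78 -78 -80 -81 -73  26  52  51  51  52  51  52
  52  53  51  52  52  52  52 -26 -80 -80 -80 -79 -81]
```

Before pressing, the bar's top under the tool was at z≈0.051. Now it is about 10 mm lower and held 32 N against a hard stop, so it snapped home between z=0.0465 and 0.044. I'll confirm the closed jaws numerically on the way to the second bar.

```bash
python3 -m handwheel '[[[0,-0.02,0,-0.01,0],[0,-0.03,0,-0.01,0],[0,-0.03,0,-0.01,0],[0,-0.02,0,0,0],[0,0,0,0,0],[0,0,0,0,0]]]'
python3 - <<'E'
from h import *
plan([.4797,-.3357,.12],97.9,10)
c=cam('wrist'); im=viewer.read_camera('wrist'); cv2.imwrite('pics/w8.png',im)
b=im.astype(int); cop=(b[...,2]-b[...,0])
W=lambda x,y,z: proj(c,[*(rc+x*v+y*u),z])
for y in range(-112,-50,3):
    L=W(.033,y/1e3,.036);Rr=W(.057,y/1e3,.036); n=25
    t=np.linspace(0,1,n)[:,None]; pts=L+(Rr-L)*t; print(y,''.join('#' if cop[int(q[1]),int(q[0])]>15 else ('o' if b[int(q[1]),int(q[0])].mean()>110 else '.') for q in pts), np.round(L), np.round(Rr))
E
```

```text
time: 16.7
eef_pos: [0.5462, -0.1413, 0.1183]
tcp_rot: [0.729, 0.685, -0.0, -0.001]
contact_force: [0.4, 0.3, 0.2]
opening: -0.004
finger_force: 0.0
pos [ 0.5462 -0.1413  0.1183] yaw 86.4 tilt 0.12 F [0.36 0.29 0.23] row [-1.9300e-02 -7.2000e-03 -2.0000e-04 -1.1502e+00] norm 0.0206 t 16.7
-112 ........############..... [298. 156.] [343. 156.]
-109 ........#############.... [297. 150.] [343. 150.]
-106 ........#############.... [297. 145.] [343. 145.]
-103 ........o##########oo.... [297. 139.] [343. 139.]
-100 oooooooooo########ooooooo [297. 133.] [343. 133.]
-97 oooooooooo########ooooooo [297. 127.] [343. 127.]
-94 oooooooooo########ooooooo [297. 121.] [343. 121.]
-91 oooooooooo########ooooooo [297. 115.] [343. 115.]
-88 ...ooooooo#########oooooo [297. 109.] [343. 109.]
-85 ........############..... [297. 103.] [344. 103.]
-82 ........############..... [296.  96.] [344.  96.]
-79 ........############o.... [296.  90.] [344.  90.]
-76 ........############..... [296.  84.] [344.  84.]
-73 ........o###########o.... [296.  78.] [344.  77.]
-70 ........o###########o.... [296.  71.] [344.  71.]
-67 ........o###########o.... [296.  65.] [344.  65.]
-64 ........o###########o.... [296.  58.] [344.  58.]
-61 ........############..... [296.  52.] [344.  52.]
-58 ........############..... [295.  45.] [344.  45.]
-55 ....oooo############..... [295.  38.] [344.  38.]
-52 oooooooo############..... [295.  32.] [344.  32.]
```

The noses cover the bar: the copper strip narrows from 12 to 8 mm across y -100 to -88, so the far bay is done. On to the second bar.

```bash
python3 -m handwheel '[[[0.03,-0.0193,-0.0072,0,-1.15],[0.03,-0.0193,-0.0072,0,-1.15],[0.03,-0.0193,-0.0072,0,-1.15],[0.03,-0.0193,-0.0072,0,-1.15],[0.03,-0.0193,-0.0072,0,-1.15],[0.03,-0.0193,-0.0072,0,-1.15],[0.03,-0.0193,-0.0072,0,-1.15],[0.03,-0.0193,-0.0072,0,-1.15],[0.03,-0.0193,-0.0072,0,-1.15],[0.03,-0.0193,-0.0072,0,-1.15],[0.03,0,0,0,0],[0.03,0,0,0,0]]]' 25
python3 - <<'E'
from h import *
plan([.4797,-.3357,.02],97.9,5)
c=cam('wrist'); im=viewer.read_camera('wrist'); T=get_state()['eef_pos']
for d in viewer.outline_of('wrist','bar_a')[:2]:
    p=np.argwhere(d['mask'])[:,::-1].astype(float); W=np.array([ray(c,a,b,.006)[:2] for a,b in p]); mu=W.mean(0); w,V=np.linalg.eigh(np.cov((W-mu).T)); a=V[:,1]*np.sign(V[1,1]); t=(W-mu)@a
    print(d['confidence'],'x at tcp y',(mu+a*(T[1]-mu[1])/a[1])[0].round(4),np.degrees(np.arctan2(-a[0],a[1])).round(2),'ends',(mu+a*t.min()).round(4),(mu+a*t.max()).round(4))
E
```

```text
time: 17.75
eef_pos: [0.4806, -0.3347, 0.1184]
tcp_rot: [0.656, 0.755, 0.0, -0.001]
contact_force: [0.8, 0.5, -0.2]
opening: 0.351
finger_force: 0.0
pos [ 0.4806 -0.3347  0.1184] yaw 97.99 tilt 0.12 F [ 0.79  0.54 -0.24] row [-0.0002 -0.0002  0.0197  0.018 ] norm 0.0197 t 17.75
0.72 x at tcp y 0.4814 7.88 ends [ 0.4921 -0.4112] [ 0.4636 -0.2051]
```

```bash
python3 -m handwheel '[[[0.03,0,0.0002,0.02,0],[0.03,0,0.0002,0.025,0],[0.03,0,0.0002,0.025,0],[0.03,0,0,0.025,0],[0.03,0,0,0.015,0],[0.03,0,0,0.0065,0],[0.03,0,0,0,0],[0.03,0,0,0,0],[0,0,0,0,0],[0,0,0,0,0],[0,0,0,0,0],[0,0,0,0,0]]]' 25; python3 -m handwheel '[[[0,0,0,-0.01,0],[0,0,0,-0.03,0],[0,0,0,-0.035,0],[0,0,0,0,0],[0,0,0,0,0],[0,0,0,0,0]]]' 30
python3 - <<'E'
from est import *
plan([*(rc-.074*u),.075],86.6,12)
s=get_state(); im=viewer.read_camera('wrist'); est(im,s['eef_pos'][2])
E
```

```text
time: 18.85
eef_pos: [0.4822, -0.3358, 0.0042]
tcp_rot: [0.656, 0.755, 0.0, 0.001]
contact_force: [-0.1, 1.0, 3.8]
opening: 0.119
finger_force: 24.7
time: 19.35
eef_pos: [0.4809, -0.3353, 0.0779]
tcp_rot: [0.656, 0.755, -0.0, -0.0]
contact_force: [-1.0, 0.2, -1.5]
opening: 0.115
finger_force: 29.3
pos [ 0.4809 -0.3353  0.0779] yaw 98.03 tilt 0.03 F [-0.97  0.17 -1.52] row [2.360e-02 3.300e-03 2.000e-04 9.522e-01] norm 0.0238 t 19.35
tilt(front down) 0.56 bar top z under tcp 0.0802 w [39.75 33.13] std 0.07 n 111
```

The grip is shallow, with the bar's top only 2.3 mm behind the tips. I'll regrip a little deeper, as with the first bar.

```bash
python3 -m handwheel '[[[0,0,0,0.035,0],[0,0,0,0.03,0],[0,0,0,0.0085,0],[0,0,0,0,0],[0.025,0,0,0,0],[0.025,0,0,0.0035,0],[0.025,0,0,0,0],[0,0,0,0,0],[0,0,0,0,0],[0,0,0,0,0],[0,0,0,0,0]]]' 25; python3 -m handwheel '[[[0,0,0,-0.01,0],[0,0,0,-0.03,0],[0,0,0,-0.035,0],[0,0,0,0,0],[0,0,0,0,0],[0,0,0,0,0]]]' 30
python3 - <<'E'
from est import *
plan([*(rc-.074*u),.075],86.6,12)
s=get_state(); im=viewer.read_camera('wrist'); est(im,s['eef_pos'][2])
E
```

```text
time: 20.32
eef_pos: [0.4811, -0.3354, 0.0008]
tcp_rot: [0.656, 0.755, -0.0, -0.0]
contact_force: [0.3, -0.4, -0.2]
opening: 0.129
finger_force: 26.8
time: 20.82
eef_pos: [0.4811, -0.3353, 0.0761]
tcp_rot: [0.656, 0.755, -0.0, -0.0]
contact_force: [0.3, 0.0, -1.2]
opening: 0.127
finger_force: 30.4
pos [ 0.4811 -0.3353  0.0761] yaw 98.03 tilt 0.0 F [ 0.35  0.05 -1.25] row [2.360e-02 3.300e-03 1.000e-04 9.527e-01] norm 0.0238 t 20.82
tilt(front down) 0.47 bar top z under tcp 0.0827 w [40.99 34.13] std 0.09 n 115
```

```bash
python3 -m handwheel '[[[0,0.0236,0.0033,0,0.952],[0,0.0236,0.0033,0,0.952],[0,0.0236,0.0033,0,0.952],[0,0.0236,0.0033,0,0.952],[0,0.0236,0.0033,0,0.952],[0,0.0236,0.0033,0,0.952],[0,0.0236,0.0033,0,0.952],[0,0.0236,0.0033,0,0.952],[0,0.0236,0.0033,0,0.952],[0,0.0236,0.0033,0,0.952],[0,0.0236,0.0033,0,0.952],[0,0.0236,0.0033,0,0.952]]]' 30; python3 -m handwheel '[[[0,0,0,0.008,0],[0,0,0,0.008,0],[0,0,0,0.006,0],[0,0,0,0,0],[0,0,0,0,0]]]' 30;  python3 -c "
from h import *
plan([*(rc-.074*u),.038],86.6,1)"
```

```text
time: 21.87
eef_pos: [0.5055, -0.0496, 0.074]
tcp_rot: [0.728, 0.685, -0.001, -0.002]
contact_force: [0.6, -0.5, -2.1]
opening: 0.124
finger_force: 30.4
time: 22.28
eef_pos: [0.5061, -0.0518, 0.0527]
tcp_rot: [0.728, 0.685, -0.001, -0.001]
contact_force: [-0.3, -0.3, -0.6]
opening: 0.124
finger_force: 30.4
pos [ 0.5061 -0.0518  0.0527] yaw 86.53 tilt 0.16 F [-0.33 -0.28 -0.6 ] row [ 0.0007  0.0003  0.0147 -0.0692] norm 0.0147 t 22.28
```

```bash
python3 -m handwheel '[[[0,0,0,0.003,0],[0,0,0,0.003,0],[0,0,0,0.003,0],[0,0,0,0.003,0],[0,0,0,0.002,0],[0,0,0,0,0],[0,0,0,0,0]]]' 30; python3 -m handwheel '[[[0,0,0,-0.015,0],[0,0,0,-0.02,0],[0,0,0,-0.008,0],[0,0,0,0,0],[0,0,0,0,0],[0,0,0,0,0]]]' 40
python3 - <<'E'
from est import *
plan([*(rc-.062*u-.045*v),.08],86.6,5)
s=get_state(); im=viewer.read_camera('wrist'); est(im,s['eef_pos'][2])
E
```

```text
time: 22.87
eef_pos: [0.5075, -0.051, 0.0403]
tcp_rot: [0.728, 0.686, 0.0, 0.0]
contact_force: [0.2, 2.4, 4.2]
opening: 0.124
finger_force: 31.0
time: 23.37
eef_pos: [0.5062, -0.051, 0.0818]
tcp_rot: [0.728, 0.686, -0.001, -0.001]
contact_force: [0.1, 0.3, -0.6]
opening: 0.122
finger_force: 42.3
pos [ 0.5062 -0.051   0.0818] yaw 86.61 tilt 0.1 F [ 0.06  0.34 -0.6 ] row [ 0.0024 -0.009   0.0004  0.0013] norm 0.0093 t 23.37
tilt(front down) 6.27 bar top z under tcp 0.0894 w [38.34 34.08] std 0.09 n 118
```

```bash
python3 -m handwheel '[[[0,0.0022,-0.009,0,0],[0,0.0022,-0.009,0,0],[0,0.0022,-0.009,0,0],[0,0.0022,-0.009,0,0],[0,0.0022,-0.009,0,0],[0,0,0,0,0],[0,0,0,0,0],[0,0,0,0,0]]]' 40
python3 - <<'E'
from h import *
plan([*(rc-.062*u-.045*v),.046],86.6,3)
s=get_state();T=s['eef_pos']; c=cam('top'); viewer.read_camera('top')
F=T+np.array([*(u*.145),-.007]); print('pred front top',F,proj(c,F).round(1))
for d in viewer.outline_of('top','bar_a')[:4]:
    p=np.argwhere(d['mask'])[:,::-1]; i=p[:,0].argmin(); e=p[p[:,0]<p[:,0].min()+2].mean(0); print(round(d['confidence'],2),'left end px',e.round(1),'right',p[:,0].max(),'rack xy mm at z.067',((ray(c,*(e+.5),.067)[:2]-rc)@np.array([v,u]).T*1000).round(1))
E
```

```text
time: 24.08
eef_pos: [0.4631, -0.0376, 0.0833]
tcp_rot: [0.728, 0.686, 0.0, 0.001]
contact_force: [-0.1, -0.9, -0.9]
opening: 0.123
finger_force: 42.3
pos [ 0.4631 -0.0376  0.0833] yaw 86.6 tilt 0.07 F [-0.11 -0.9  -0.87] row [ 0.0004 -0.0003  0.0124  0.0011] norm 0.0124 t 24.08
pred front top [0.47171214 0.10710725 0.0763176 ] [213.4 281.7]
0.91 left end px [216.7 243.5] right 308 rack xy mm at z.067 [37.6 84.6]
0.7 left end px [214.6 282.5] right 318 rack xy mm at z.067 [-46.   79.8]
```

```bash
python3 -m handwheel '[[[0,0.001,0,0.015,0],[0,0,0,0.015,0],[0,0,0,0.007,0],[0,0,0,0,0],[0,0,0,0,0],[0,0,0,0,0]]]' 40;  python3 -c "
from h import *
plan([*(rc-.062*u-.045*v),.046],86.6,3)"; python3 -m handwheel '[[[0,0.005,0,0,0],[0,0.005,0,0,0],[0,0.004,0,0,0],[0,0,0,0,0],[0,0,0,0,0]]]' 40;  python3 -c "
from h import *
plan([*(rc-.034*u-.045*v),.046],86.6,4)"
```

```text
time: 24.68
eef_pos: [0.4635, -0.0368, 0.0466]
tcp_rot: [0.728, 0.686, 0.0, 0.001]
contact_force: [0.1, 0.7, -0.6]
opening: 0.121
finger_force: 42.3
pos [ 0.4635 -0.0368  0.0466] yaw 86.6 tilt 0.07 F [ 0.15  0.69 -0.6 ] row [ 0.0001 -0.0004  0.0002  0.0005] norm 0.0005 t 24.68
time: 25.1
eef_pos: [0.4655, -0.0255, 0.0477]
tcp_rot: [0.726, 0.687, -0.002, 0.004]
contact_force: [-1.2, -12.4, 0.8]
opening: 0.118
finger_force: 42.5
pos [ 0.4655 -0.0255  0.0477] yaw 86.86 tilt 0.54 F [ -1.16 -12.36   0.79] row [ 0.0042 -0.0006  0.0004  0.0651] norm 0.0043 t 25.1
```

The advance is blocked at the mouth with 12 N along y. The front is most likely just below the bed's edge, so I'll back off, re-measure and raise it.

```bash
python3 -m handwheel '[[[0,-0.005,0,0,0],[0,-0.004,0,0,0],[0,0,0,-0.004,0],[0,0,0,0,0],[0,0,0,0,0]]]' 40
python3 - <<'E'
from est import *
plan([*(rc-.045*u-.045*v),.05],86.6,3)
s=get_state(); im=viewer.read_camera('wrist'); cv2.imwrite('pics/w9.png',im); est(im,s['eef_pos'][2])
c=cam('wrist')
# bar left/right edges along y, to check it is centred and free of anything lying over it
b=im.astype(int); cop=b[...,2]-b[...,0]
for r in range(3,280,40): print(r,np.where(cop[r,270:380]>0)[0][[0,-1]]+270)
E
```

```text
time: 25.52
eef_pos: [0.4633, -0.0312, 0.0502]
tcp_rot: [0.728, 0.686, 0.0, 0.0]
contact_force: [0.0, 0.7, -1.5]
opening: 0.119
finger_force: 42.3
pos [ 0.4633 -0.0312  0.0502] yaw 86.61 tilt 0.03 F [ 0.03  0.69 -1.48] row [ 0.0039 -0.0002  0.0001  0.0028] norm 0.0039 t 25.52
tilt(front down) 6.16 bar top z under tcp 0.0579 w [38.4  34.09] std 0.12 n 122
3 [303 340]
43 [303 339]
83 [303 339]
123 [304 339]
163 [304 338]
203 [304 338]
243 [304 338]
```

```bash
python3 -m handwheel '[[[0,0.004,0,0,0],[0,0.004,0,0,0],[0,0.003,0,0,0],[0,0,0,0,0],[0,0,0,0,0]]]' 40;  python3 -c "
from h import *
plan([*(rc-.034*u-.045*v),.05],86.6,4)"
```

```text
time: 25.98
eef_pos: [0.4637, -0.0202, 0.0499]
tcp_rot: [0.727, 0.686, -0.0, -0.0]
contact_force: [-0.5, -0.4, -1.3]
opening: 0.117
finger_force: 42.3
pos [ 0.4637 -0.0202  0.0499] yaw 86.65 tilt 0.01 F [-0.45 -0.37 -1.32] row [ 0.0029 -0.0001 -0.      0.0128] norm 0.0029 t 25.98
```

```bash
python3 -m handwheel '[[[0,0.004,0,0,0],[0,0.004,0,0,0],[0,0.003,0,0,0],[0,0,0,0,0],[0,0,0,0,0]]]' 40;  python3 - <<'E'
from est import *
plan([*(rc-.034*u-.045*v),.05],86.6,4)
s=get_state(); im=viewer.read_camera('wrist'); est(im,s['eef_pos'][2])
c=cam('top'); viewer.read_camera('top')
for d in viewer.outline_of('top','bar_a')[:4]:
    p=np.argwhere(d['mask'])[:,::-1]; e=p[p[:,0]>p[:,0].max()-2].mean(0); print(round(d['confidence'],2),'right end px',e.round(1),'rack xy at z.06',((ray(c,*(e+.5),.06)[:2]-rc)@np.array([v,u]).T*1000).round(1))
E
```

```text
time: 26.4
eef_pos: [0.4644, -0.0093, 0.0499]
tcp_rot: [0.728, 0.686, -0.0, 0.0]
contact_force: [0.5, 1.3, -1.6]
opening: 0.121
finger_force: 42.3
pos [ 0.4644 -0.0093  0.0499] yaw 86.64 tilt 0.0 F [ 0.51  1.3  -1.61] row [ 0.0002 -0.0002 -0.      0.0092] norm 0.0003 t 26.4
tilt(front down) 5.54 bar top z under tcp 0.0572 w [38.59 34.02] std 0.17 n 134
0.97 right end px [307.4 249. ] rack xy at z.06 [  41.5 -110.7]
```

```bash
python3 -m handwheel '[[[0,0,0,0.004,0],[0,0,0,0.004,0],[0,0,0,0.003,0],[0,0,0,0,0],[0,0,0,0,0]]]' 30 | grep -E 'eef|cont'; python3 -m handwheel '[[[0.03,0,0,0,0],[0.03,0,0,0,0],[0.03,0,0,-0.02,0],[0.03,0,0,-0.02,0],[0,-0.014,0,0,0],[0,-0.013,0,0,0],[0,0,0,0,0],[0,0,0,0,0],[0,0,0,0,0]]]' 30
python3 - <<'E'
from est import *
plan([*(rc-.061*u-.045*v),.055],86.6,1)
s=get_state(); im=viewer.read_camera('wrist'); est(im,s['eef_pos'][2]); cv2.imwrite('pics/w10.png',im)
E
python3 lie.py -.045 | grep -v -E '\[ ?(29|3[0-9])[0-9]'
```

```text
eef_pos: [0.4644, -0.0097, 0.0388]
contact_force: [-0.1, -1.3, 1.9]
time: 27.72
eef_pos: [0.4625, -0.0361, 0.0786]
tcp_rot: [0.728, 0.686, -0.0, -0.0]
contact_force: [-0.5, 0.0, -0.2]
opening: 0.002
finger_force: 0.0
pos [ 0.4625 -0.0361  0.0786] yaw 86.59 tilt 0.05 F [-0.49  0.04 -0.21] row [ 0.0007 -0.0002  0.0236 -0.0081] norm 0.0236 t 27.72
tilt(front down) 0.62 bar top z under tcp 0.0454 w [31.77 26.5 ] std 0.14 n 126
side 0.54
[[199.  313.    4.   44.2 104.6]
 [203.  312.    4.   44.3  84.4]
 [207.  311.    4.   44.4  64.9]
 [211.  310.    4.   44.5  45.9]
 [215.  309.5   5.   45.7  27.7]
 [219.  308.5   5.   45.8   9.8]
 [223.  307.    6.   44.7  -7.8]
 [227.  306.    6.   44.8 -24.7]
 [231.  305.    6.   44.9 -41.1]
 [235.  304.    6.   44.9 -57.1]
 [239.  302.    4.   42.9 -73. ]
 [243.  301.    2.   43.  -88.2]]
[243.  301.    2.   43.  -88.2]
wrist 0.82 0 293
0 309 339 rack x,y -43.3 52.5 w 11.9
20 309 338 rack x,y -43.5 45.4 w 11.6
40 309 338 rack x,y -43.5 38.1 w 11.7
60 309 339 rack x,y -43.2 30.6 w 12.3
80 310 339 rack x,y -43.0 22.9 w 12.0
100 308 338 rack x,y -43.6 1
[... 409 characters left out ...]
52.6 w 13.8
20 528 563 rack x,y 45.3 45.5 w 14.0
40 526 561 rack x,y 45.6 38.2 w 14.2
60 525 558 rack x,y 45.9 30.7 w 13.5
80 521 555 rack x,y 45.7 23.0 w 14.1
100 519 553 rack x,y 46.0 15.1 w 14.3
120 516 549 rack x,y 45.7 7.0 w 14.1
140 513 547 rack x,y 45.8 -1.3 w 14.7
160 512 544 rack x,y 46.1 -9.8 w 14.0
180 509 541 rack x,y 46.0 -18.6 w 14.2
200 507 538 rack x,y 46.2 -27.6 w 13.9
220 504 536 rack x,y 46.3 -36.8 w 14.6
240 502 533 rack x,y 46.4 -46.3 w 14.3
260 500 531 rack x,y 46.8 -56.1 w 14.5
280 497 528 rack x,y 46.7 -66.2 w 14.7
300 495 525 rack x,y 46.9 -76.6 w 14.5
320 493 521 rack x,y 46.8 -87.2 w 13.7
340 503 517 rack x,y 49.7 -98.2 w 7.0
360 488 517 rack x,y 47.3 -109.6 w 14.6
```

The near bar lies straight and under its lip, at rack x -43 with its top near z≈0.042. I'll press it down in small steps.

```bash
python3 -m handwheel '[[[0,0,0,0.015,0],[0,0,0,0.01,0],[0,0,0,0.005,0],[0,0,0,0,0],[0,0,0,0,0]]]' 30| grep -E 'eef|cont'; python3 -m handwheel '[[[0,0,0,0.003,0],[0,0,0,0,0]]]'| grep -E 'eef|cont'; python3 -m handwheel '[[[0,0,0,0.0015,0],[0,0,0,0,0]]]'| grep -E 'eef|cont';  python3 -m handwheel '[[[0,0,0,0.0015,0],[0,0,0,0,0]]]'| grep -E 'eef|cont'
```

```text
eef_pos: [0.4624, -0.0363, 0.0485]
contact_force: [-0.2, -0.2, -0.2]
eef_pos: [0.463, -0.0366, 0.046]
contact_force: [-0.1, -0.3, -0.2]
eef_pos: [0.4629, -0.0366, 0.0445]
contact_force: [-0.4, -0.2, -0.2]
eef_pos: [0.4628, -0.0365, 0.0428]
contact_force: [-0.4, -0.2, 0.1]
```

```bash
python3 -m handwheel '[[[0,0,0,0.0015,0],[0,0,0,0,0]]]'| grep -E 'eef|cont'; python3 -m handwheel '[[[0,0,0,0.0015,0],[0,0,0,0,0]]]'| grep -E 'eef|cont'
```

```text
eef_pos: [0.4628, -0.0365, 0.0413]
contact_force: [0.1, 0.2, 0.8]
eef_pos: [0.4632, -0.0366, 0.0402]
contact_force: [-0.7, 0.2, 2.5]
```

```bash
python3 -m handwheel '[[[0,0,0,0.0015,0],[0,0,0,0,0]]]'| grep -E 'eef|cont'; python3 -m handwheel '[[[0,0,0,0.0015,0],[0,0,0,0,0]]]'| grep -E 'eef|cont'
```

```text
eef_pos: [0.4636, -0.0367, 0.0391]
contact_force: [-0.8, 0.4, 3.9]
eef_pos: [0.4631, -0.0367, 0.0371]
contact_force: [-0.1, -0.6, 1.6]
```

```bash
python3 -m handwheel '[[[0,0,0,0.0015,0],[0,0,0,0,0]]]'| grep -E 'eef|cont'; python3 -m handwheel '[[[0,0,0,0.0015,0],[0,0,0,0,0]]]'| grep -E 'eef|cont'
```

```text
eef_pos: [0.4628, -0.0366, 0.0352]
contact_force: [0.7, -0.8, 1.1]
eef_pos: [0.4627, -0.0366, 0.0336]
contact_force: [0.2, -0.9, 1.8]
```

```bash
python3 -m handwheel '[[[0,0,0,0.0015,0],[0,0,0,0,0]]]'| grep -E 'eef|cont'; python3 -m handwheel '[[[0,0,0,0.0015,0],[0,0,0,0,0]]]'| grep -E 'eef|cont'; python3 -m handwheel '[[[0,0,0,0.0015,0],[0,0,0,0,0]]]'| grep -E 'eef|cont'
```

```text
eef_pos: [0.4621, -0.0362, 0.0317]
contact_force: [-0.1, 1.1, -0.7]
eef_pos: [0.4623, -0.0362, 0.0313]
contact_force: [-3.5, 0.5, 5.9]
eef_pos: [0.4624, -0.0363, 0.0311]
contact_force: [-6.4, 1.0, 15.6]
```

```bash
python3 -m handwheel '[[[0,0,0,0.0015,0],[0,0,0,0,0]]]'| grep -E 'eef|cont'
```

```text
eef_pos: [0.4626, -0.0363, 0.0309]
contact_force: [-11.2, 2.3, 26.2]
```

There is a hard stop at z≈0.031, the predicted home height. I'll retract and check both clips numerically.

```bash
python3 -m handwheel '[[[0,0,0,-0.008,0],[0,0,0,-0.03,0],[0,-0.01,0.01,-0.03,0],[0,-0.03,0.012,-0.015,0],[0,-0.03,0.012,-0.015,0],[0,-0.03,0.011,0,0],[0,0,0,0,0],[0,0,0,0,0],[0,0,0,0,0]]]'
python3 - <<'E'
from h import *
s=get_state(); c=cam('wrist'); im=viewer.read_camera('wrist'); b=im.astype(int); cop=(b[...,2]-b[...,0])
for x0,z in ((-.045,.03),(.045,.036)):
    for y in range(-118,-64,4):
        L=proj(c,[*(rc+(x0-.014)*v+y/1e3*u),z]);Rr=proj(c,[*(rc+(x0+.014)*v+y/1e3*u),z])
        pts=L+(Rr-L)*np.linspace(0,1,29)[:,None]
        print(x0,y,''.join('?' if not(0<=q[0]<640 and 0<=q[1]<480) else '#' if cop[int(q[1]),int(q[0])]>15 else ('o' if b[int(q[1]),int(q[0])].mean()>110 else '.') for q in pts))
c=cam('side'); viewer.read_camera('side')
for n in ['nozzle','weight','paste_tin']:
    for d in viewer.look_for('side',n)[:1]:
        x,y,w,h=d['extent']; print(n,round(d['confidence'],2),ray(c,(x+w/2)*640,(y+h/2)*480,.033).round(3))
print(s['time'],s['contact_force'])
E
```

```text
time: 31.3
eef_pos: [0.5008, -0.1383, 0.1248]
tcp_rot: [0.728, 0.686, -0.0, -0.001]
contact_force: [0.2, 1.1, -0.8]
opening: 0.002
finger_force: 0.0
-0.045 -118 ooooooooooooooooooooooooooooo
-0.045 -114 .............................
-0.045 -110 ..........#############......
-0.045 -106 ..........#############......
-0.045 -102 ...oooooooo#########ooooo....
-0.045 -98 ooooooooooo#########ooooooooo
-0.045 -94 oooooooooooo#######oooooooooo
-0.045 -90 oooooooooooo########ooooooooo
-0.045 -86 oooooooooo############ooooooo
-0.045 -82 ..........#############......
-0.045 -78 ..........############.......
-0.045 -74 ..........############.......
-0.045 -70 ..........#############......
-0.045 -66 ..........############.......
0.045 -118 ooooooooooooooooooooooooooooo
0.045 -114 .............................
0.045 -110 ..........##############.....
0.045 -106 ..........#############......
0.045 -102 ........ooooo########oooooooo
0.045 -98 oooooooooooooo#######oooooooo
0.045 -94 ooooooooooooo########oooooooo
0.045 -90 ooooooooooooo########oooooooo
0.045 -86 oooooooooo#############oooooo
0.045 -82 ..........#############......
0.045 -78 ..........############o......
0.045 -74 ..........############oo..ooo
0.045 -70 ..........############ooooooo
0.045 -66 ..oooooooo#############oooooo
nozzle 0.57 [ 0.708 -0.342  0.033]
weight 0.88 [0.748 0.03  0.033]
paste_tin 0.72 [ 0.712 -0.177  0.033]
31.3 [ 0.19339884  1.06208701 -0.77688664]
```

```bash
python3 -c "
from plant import sign_off
print(sign_off())"
```

```text
the job is handed in; nothing more can be done
None
```

Both bars are home in the rack, one in each bay, with the jaws seen closed over each bar; the tin, nozzle and weight are where they were, and the job was handed in at about 31 s with no verdict returned.

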